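Lay out the kit for a bracket assembly

TASK

Set up the bench for the next assembly: load both white-faced MDF panels into the blue spring-lift magazine, the long one first and the short one, which is used first, lying on top of it, without ramming the platform down onto its stop. Lay the pine batten in the long pocket and stand the black steel bracket on its base in the square pocket, any way round, and leave the chisel and the tape measure where they lie.

Things in the scene. Friction and masses are not known exactly. Their poses are not given: they have to be found in the camera images.
- long_panel: The longer of two white-faced MDF panels: 68 mm (its x) by 120 mm (its y) by 17 mm thick, about 0.10 kg, lying flat on the bench. Origin at the centre of its underside, z up. Grasp it across the 68 mm side.
- short_panel: The shorter white-faced MDF panel: 64 mm (its x) by 100 mm (its y) by 18 mm thick, about 0.09 kg, lying flat on the bench. Origin at the centre of its underside, z up. Grasp it across the 64 mm side.
- batten: Pine batten (offcut): 110 mm (its x) by 38 mm (its y) by 38 mm high, about 0.08 kg, lying on the bench. Origin at the centre of its underside, z up. Grasp it across its 38 mm width.
- bracket: Black steel angle bracket, about 0.07 kg, standing on its base plate, 48 (its x) by 51 mm (its y), 2 mm thick. Origin at the centre of its underside, z up. An upright leg stands along the -x edge; grasp it across x: it fills x = -24 to -9 mm, y = -26 to +15 mm (middle -16.5, -5), up to z = 42 mm.
- lift_top (a point): Centre of the top of the black-padded platform (80 mm along x, 132 mm along y, 70 mm above the bench when empty) in the blue spring-lift magazine, which is fixed. Panels lie in it lengthwise along y. Four corner guides leave a well of 88 (x) by 140 mm (y) and reach 107 mm above the bench, lips flared; the long sides are open for fingers over the middle 92 mm. Moves with the platform.
- lift (a joint): How far the platform has sunk on its springs, m: 0 empty and at the top, 0.045 on its lower stop. It moves straight down; about 58 N/m after a preload of 0.1 N, so one panel sinks it by some 13 to 18 mm and both by some 25 to 35 mm. It is damped and never tilts.
- batten_nest: Black plastic kit nest fixed to the bench, 80 mm (its x) by 152 mm (its y) by 18 mm high, with a yellow-floored rectangular pocket 54 mm (x) by 126 mm (y), 10 mm deep: its floor is 8 mm above the bench. Holds the batten, whose length lies along the nest's y, either way round. Origin on the bench under the pocket's centre, z up.
- bracket_nest: Black plastic kit nest fixed to the bench, 92 x 92 mm, 18 mm high, with a square yellow-floored pocket 66 x 66 mm, 10 mm deep: its floor is 8 mm above the bench. Holds the bracket, base down, with its base square to the pocket, any of the four ways round. Origin on the bench under the pocket's centre, z up.
- chisel: Chisel with a yellow handle, 230 mm long, lying near the front edge of the bench. A bystander: leave it. Origin on the bench under its middle.
- tape_measure: Yellow tape measure, 89 x 58 x 64 mm, at the back of the bench. A bystander: leave it. Origin at the centre of its underside.

How it is judged:
By the outcome, as a careful person would: the job done as asked, in the order asked, and still so for the second after the job is handed in, with the robot touching nothing.
It also fails if it takes over 112 s, if anything falls off the work surface, if the arm or the gripper's body presses on something with over 40 N, if the wrist force passes 120 N, or if a joint passes its speed limit or range.

ROBOT

A 6-joint arm with a two-finger parallel gripper is mounted at the origin on a cart in front of the work surface, level with it; the furniture and walls round the work are solid. World frame = base frame: x ahead of the robot, y to its left, z up, the work surface at z = 0. Lengths are in m, angles in degrees, forces in N, time in s.
With the tool pointing down it reaches from about 0.35 to 0.8 m from the base axis. Payload 7.3 kg.
Tool frame: the origin (TCP) lies on the centre line of the jaws, within the pads' length; the fingertips stand 17 mm ahead of it and the grasp point (between the pads) lies 2 mm behind it (r.finger_overhang is the distance from the TCP to the fingertips, in m); z points along the fingers, y is the line along which they close (so a half turn about z gives the same grasp; the last joint's range is limited). The gripper opens to 85 mm and grips with 20 to 120 N. Pads are 22 mm wide; open, the fingers measure 114 mm over their backs; the gripper's body (76 mm by 85 mm) begins 54 mm behind the grasp point. The pads swing forward as they close: fully open they stand 13 mm farther back than shut.
Start: joints at [55.577, 19.595, 87.324, -0, 73.075, -8.365], TCP at [0.231, 0.472, 0.248] pointing down, gripper open.
Joint ranges: [-145.02, 145.02], [-44.19, 115.74], [2.07, 154.8], [-57.11, 237.11], [16.16, 152.29], [-177.93, 177.93]. Speed limits (degrees/s): [147.25, 147.25, 180, 180, 180, 180].

INTERFACE

Orientations are given as [roll, pitch, yaw] about the fixed x, y, z axes, in that order (R = Rz(yaw) Ry(pitch) Rx(roll)).
In Python, from bench import r, cams, job, spotter gives the robot as it stands.
- The arm moves only by the shell command python3 -m jog 'ROWS'. ROWS is JSON, a list of rows, each an object of numbers: "x", "y", "z": the shift along the tool's x, y, z normalised to -1 to 1, where 1 is 0.5 m; "roll": the turn about the tool's z normalised to -1 to 1, where 1 is 60 degrees; "fingers": the opening, from 0 (shut) to 1 (fully open). A call has 1 to 5 rows; each row is the pose to reach, as a shift and turn from the pose commanded when the call began, along the tool's axes at that moment; what a row does not reach only later rows make up. A row lasts 1/12 s, in which the tool goes at most 41.7 mm and 7.16 degrees, less where a joint would pass 70% of its speed; a pose out of reach is approached as far as the arm can. A call with a number of a shift or a turn outside -1 to 1 is refused whole. A call with a gripper value outside its range is refused whole. The fingers move at their own pace and stop on an object; the grip force is fixed at half the most. Time passes only in rows, so rows that repeat a pose let the fingers close. It gives the time, the measured TCP pose, the force, the opening and the grip force at its end, in the units of the state.
- r.observe(): the state, without advancing time (a new reading comes with each control period).
- cams.grab_frame(name): name is "scene" or "top" or "wrist"; returns the picture (384x512x3 uint8, red, green, blue); there is no depth.
- cams.camera_model(name): a dict with "fx", "fy", "cx", "cy" (pixels), "cam_to_world" (4x4, takes a point from camera to world coordinates). Camera axes: x right, y up, looking along -z (the intrinsics and any distortion apply to the point x, -y, -z); pixel columns grow to the right and rows downward; lengths in m; the calibration is good to about 2 mm. A picture is of the moment at which its call begins: read the wrist's pose just before it. camera_model takes no time and is no camera call; for the wrist camera it gives the pose at the moment of the call.
- job.hand_in(): hands the job in; it is judged then, once.
Trained networks look in the newest picture that a camera, given by its name, has taken for a name from the list of things; names that differ only in an ending like _2 or _b are one class to them, and where a whole thing is asked for, a point or a joint stands for the part that bears it (a point fixed in the world has none). Each returns a list of dicts, best first, with "confidence" (0 to 1); they miss things now and then, are a little off and sometimes report something else, mostly with a low value. They report only what shows in the picture. A call takes as long as a camera call.
- spotter.boxes_of(camera, thing): "rect" ([left, top, right, bottom] in pixels, round what is visible of it).
- spotter.regions_of(camera, thing): "region" (384x512 bool, what is visible of it) and "rect" ([left, top, right, bottom] in pixels, round what is visible of it).
The state is a dict: "time_s": time; "qpos": joint angles; "joint_vel": joint speeds; "joint_efforts": joint torques, N m; "ee_pos": TCP position; "ee_rot": TCP orientation; "wrist_force": force on the tool from outside, world axes, zero at the start; "wrist_torque": the same for the moment, N m; "grip_width": opening from 0.0 (shut) to 1.0 (fully open); "grasp_force": force on a finger pad.
Only numpy, scipy, OpenCV 4.12 (cv2) and the standard library are available. Lean on these libraries where they do the work, as an engineer would, in place of code of your own. Each camera call takes 0.05 s, during which the arm holds its last target. There are 200 camera calls.

## Working session

There is one attempt and no reset: what is moved stays moved. The work goes in short steps, Python scripts to look and compute and a shell command to move; the robot and the scene stay as the last step left them, time stands still between calls to the robot, and variables do not carry over. Pictures are saved under pics/ and viewed, at most 14 in all, crops included, and the job is handed in when it is done.

```bash
ls; mkdir -p pics; python3 - <<'E'
from bench import r,cams,job,spotter
import cv2,json
print(r.observe())
for n in ("scene","top"):
    im=cams.grab_frame(n); cv2.imwrite(f"pics/{n}0.png",im[:,:,::-1])
    m=cams.camera_model(n); print(n,m)
    for t in ["long_panel","short_panel","batten","bracket","lift_top","batten_nest","bracket_nest","chisel","tape_measure"]:
        print(t,[(d["rect"],round(d["confidence"],2)) for d in spotter.boxes_of(n,t)[:2]])
E
```

```text
pics
{'time_s': 0.0, 'qpos': array([ 5.55761353e+01,  1.96367463e+01,  8.73770883e+01,  7.36688610e-04,
        7.30767158e+01, -8.36511970e+00]), 'joint_vel': array([-0.05452093,  0.07687208,  0.00881979,  0.05916912, -0.01981989,
        0.02474709]), 'joint_efforts': array([-5.62179321e-04, -4.33668566e+01, -2.46010011e+01, -2.86872000e-04,
        8.01075774e-03, -9.56015060e-05]), 'ee_pos': array([0.23038567, 0.47132271, 0.24762402]), 'ee_rot': array([-1.79910515e+02, -1.38702829e-02,  1.53941029e+02]), 'wrist_force': array([-0.42227164, -0.27650442, -0.09195391]), 'wrist_torque': array([0.04338155, 0.01865401, 0.01229014]), 'grasp_force': 0.0, 'grip_width': 1.001006442617241}
scene {'fx': 368.31671810793233, 'fy': 368.31671810793233, 'cx': 247.45638227054243, 'cy': 198.4816829885018, 'cam_to_world': array([[-0.96821787, -0.18177435,  0.1717913 ,  0.7281486 ],
       [ 0.24945388, -0.75149845,  0.61075596,  0.47042336],
       [ 0.01808112,  0.63419884,  0.77295854,  0.74099843],
       [ 0.        ,  0.        ,  0.        ,  1.        ]])}
long_panel [([236.8, 154.6, 282.2, 17
[... 663 characters left out ...]
99507803, -0.0956841 ,  0.48996893],
       [-0.99961101,  0.02667378,  0.00814451, -0.02608801],
       [ 0.01065668,  0.09543697,  0.99537843,  0.93946159],
       [ 0.        ,  0.        ,  0.        ,  1.        ]])}
long_panel [([311.6, 196.3, 348.3, 248.0], 0.85)]
short_panel [([169.7, 205.2, 195.8, 246.7], 0.91)]
batten [([273.2, 202.2, 297.9, 252.0], 0.57)]
bracket [([225.4, 212.2, 249.1, 233.0], 0.66)]
lift_top [([309.9, 144.1, 366.4, 176.2], 0.97), ([273.1, 200.5, 297.8, 251.1], 0.61)]
batten_nest [([154.4, 139.5, 221.5, 179.5], 0.97)]
bracket_nest [([238.7, 146.7, 281.9, 188.7], 0.64)]
chisel [([132.6, 260.4, 223.6, 279.4], 0.9)]
tape_measure [([270.6, 97.3, 297.7, 126.8], 0.75)]
```

```bash
python3 - <<'E'
import cv2
a=cv2.imread("pics/top0.png")[85:290,120:390]; cv2.imwrite("pics/top0c.png",cv2.resize(a,None,fx=2.9,fy=2.9,interpolation=cv2.INTER_CUBIC))
a=cv2.imread("pics/scene0.png")[120:340,140:410]; cv2.imwrite("pics/scene0c.png",cv2.resize(a,None,fx=2.7,fy=2.7,interpolation=cv2.INTER_CUBIC))
E
```

```text
(no output)
```

View pics/top0c.png

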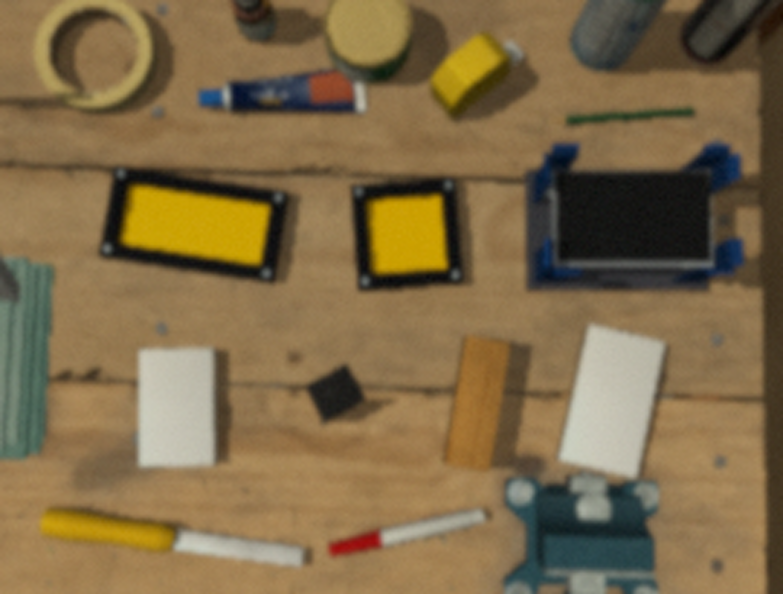

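View pics/scene0c.png

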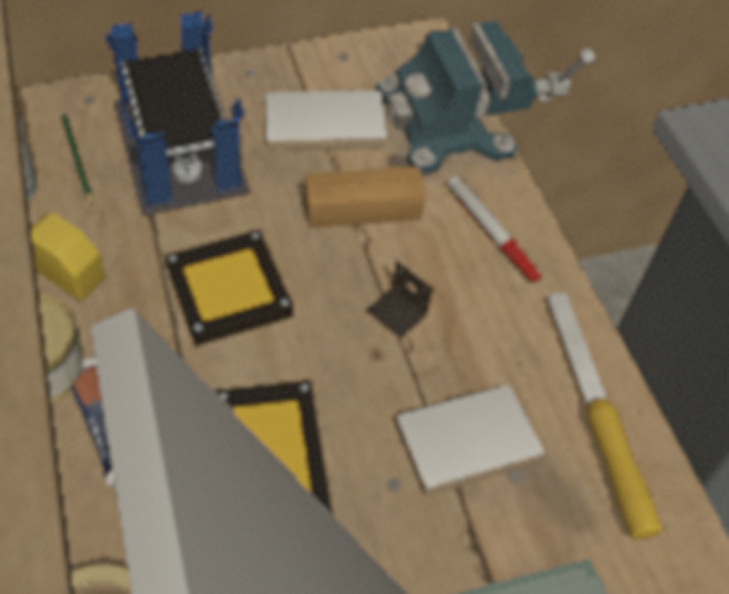

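Top view shows all parts flat and free (short panel ~(181,225), bracket ~(236,220), batten ~(285,223), long panel ~(331,223), nests at (188,162) and (260,165), magazine (338,160)), with a vise near the long panel. The scene view agrees; the arm partly hides the batten nest there.

```bash
cat > h.py <<'E'
import numpy as np, cv2
from scipy.optimize import minimize
from bench import r,cams,spotter
def proj(m,P):
    T=np.linalg.inv(m["cam_to_world"]); p=P@T[:3,:3].T+T[:3,3]
    return np.c_[m["fx"]*p[:,0]/-p[:,2]+m["cx"], m["fy"]*p[:,1]/p[:,2]+m["cy"]]
def ray(m,uv):
    d=np.array([(uv[0]-m["cx"])/m["fx"],-(uv[1]-m["cy"])/m["fy"],-1]); M=m["cam_to_world"]
    return M[:3,3],M[:3,:3]@d
def onplane(m,uv,z):
    o,d=ray(m,uv); return o+d*(z-o[2])/d[2]
def box(x0,x1,y0,y1,z0,z1): return np.array([[x,y,z] for x in(x0,x1) for y in(y0,y1) for z in(z0,z1)])
B=lambda x,y,z,z0=0:[box(-x/2,x/2,-y/2,y/2,z0,z)]
SH=dict(long_panel=B(.068,.120,.017),short_panel=B(.064,.1,.018),batten=B(.11,.038,.038),
 bracket=[box(-.024,.024,-.0255,.0255,0,.002),box(-.024,-.009,-.0255,.015,0,.042)],
 lift_top=B(.08,.132,0,-.004),batten_nest=B(.08,.152,.018),bracket_nest=B(.092,.092,.018))
S=4
def render(m,name,p):
    c,s=np.cos(p[3]),np.sin(p[3]); R=np.array([[c,-s,0],[s,c,0],[0,0,1]])
    im=np.zeros((384,512),np.uint8)
    for b in SH[name]:
        h=cv2.convexHull(proj(m,b@R.T+p[:3]).astype(np.float32))
        cv2.fillConvexPoly(im,np.round(h*16).astype(np.int32),255,cv2.LINE_AA,4)
    return im/255.
def fit(name,views,x0,freez=True):
    """views: [(model,mask)]; returns x,y,z,yaw(deg),score"""
    vs=[(m,cv2.GaussianBlur(k.astype(float),(0,0),1)) for m,k in views]
    def cost(q):
        p=[q[0],q[1],q[2] if freez else x0[2],q[3]/3]
        e=0
        for m,k in vs:
            a=cv2.GaussianBlur(render(m,name,p),(0,0),1); e+=((a-k)**2).sum()/k.sum()
        return e
    best=None
    for dy in (0,45,90,135,180,225,270,315) if name=="bracket" else (0,90):
        q=np.array([x0[0],x0[1],x0[2],np.radians(x0[3]+dy)*3])
        o=minimize(cost,q,method="Nelder-Mead",options=dict(initial_simplex=[q]+[q+d for d in np.diag([.01,.01,.006,.6])],maxiter=300,xatol=2e-4,fatol=1e-4))
        if best is None or o.fun<best.fun: best=o
    q=best.x; return [*q[:3],np.degrees(q[3]/3)],best.fun
def go(x,y,z,yaw):
    """print shift in jog units from present tool pose to target TCP pose"""
    s=r.observe(); w=s["ee_rot"][2]; a=np.radians(w); d=np.array([x,y,z])-s["ee_pos"]
    dy=(yaw-w+90)%180-90
    print("x %.4f y %.4f z %.4f roll %.3f | yaw %.1f->%.1f j6 %.0f"%((np.cos(a)*d[0]+np.sin(a)*d[1])/.5,(np.sin(a)*d[0]-np.cos(a)*d[1])/.5,-d[2]/.5,-dy/60,w,w+dy,s["qpos"][5]))
E
cat > m.py <<'E'
from h import *
V={}
for n in("scene","top"):
    cams.grab_frame(n); m=cams.camera_model(n)
    for t in SH:
        d=spotter.regions_of(n,t)
        if d: V.setdefault(t,[]).append((n,m,d[0]["region"],d[0]["confidence"]))
for t in SH:
    vs=V.get(t,[])
    tp=[v for v in vs if v[0]=="top"] or vs
    ys,xs=np.nonzero(tp[0][2]); z={"lift_top":.07}.get(t,0)
    c=onplane(tp[0][1],(xs.mean(),ys.mean()),z+.01)
    for lab,use in(("top",tp),("both",vs)):
        p,e=fit(t,[(v[1],v[2]) for v in use],[c[0],c[1],z,0],lab=="both")
        print(t,lab,len(use),np.round(p,4),round(e,3),[round(v[3],2) for v in use])
E
python3 m.py
```

```text
long_panel top 1 [ 5.01900e-01 -2.19800e-01  8.70000e-03  7.82991e+01] 0.044 [0.93]
long_panel both 2 [ 5.0120e-01 -2.2030e-01 -6.0000e-04  7.7966e+01] 0.065 [0.58, 0.93]
short_panel top 1 [4.85200e-01 1.51600e-01 2.30000e-03 9.28027e+01] 0.011 [0.83]
short_panel both 2 [ 4.85400e-01  1.69200e-01 -9.10000e-02  9.23786e+01] 2.177 [0.75, 0.83]
batten top 1 [ 4.964000e-01 -1.031000e-01 -2.530000e-02  1.720804e+02] 0.024 [0.88]
batten both 2 [ 4.961000e-01 -1.039000e-01 -2.800000e-03  1.714728e+02] 0.079 [0.88, 0.88]
bracket top 1 [ 6.6250e-01 -2.6630e-01  2.2800e-02  9.7681e+01] 0.636 [0.69]
bracket both 2 [ 6.613000e-01 -2.786000e-01 -3.700000e-03  1.775968e+02] 2.24 [0.75, 0.69]
lift_top top 1 [ 0.6515 -0.2245  0.0727  0.8758] 0.019 [0.79]
lift_top both 2 [ 6.519000e-01 -2.258000e-01  6.600000e-02  1.822485e+02] 0.162 [0.82, 0.79]
batten_nest top 1 [ 6.45600e-01  1.46000e-01 -1.60000e-02  1.73094e+02] 0.016 [0.57]
batten_nest both 2 [ 6.4330e-01  1.4330e-01 -2.2000e-03 -8.1006e+00] 1.968 [0.94, 0.57]
bracket_nest top 1 [ 6.4270e-01 -4.0300e-02  2.1000e-03  5.5888e+00] 0.008 [0.59]
bracket_nest both 2 [ 6.4230e-01 -4.0200e-02 -1.5000e-03  4.7637e+00] 0.037 [0.84, 0.59]
```

```bash
python3 - <<'E'
from h import *
go(.44,.16,.28,168); print(cams.camera_model("wrist"))
E
```

```text
x -0.6500 y -0.3760 z -0.0633 roll -0.234 | yaw 153.9->168.0 j6 -8
{'fx': 264.26802493488145, 'fy': 264.26802493488145, 'cx': 255.62092977996664, 'cy': 191.35066253109676, 'cam_to_world': array([[ 4.39429806e-01, -8.61478084e-01, -2.54473880e-01,
         1.66429053e-01],
       [ 8.98276750e-01,  4.21247889e-01,  1.25096351e-01,
         5.04049446e-01],
       [-5.71179455e-04, -2.83559035e-01,  9.58954612e-01,
         3.73801335e-01],
       [ 0.00000000e+00,  0.00000000e+00,  0.00000000e+00,
         1.00000000e+00]])}
```

```bash
A='{"x":-0.33,"y":-0.19,"z":-0.03}'; python3 -m jog '[{"x":-0.33,"y":-0.19,"z":-0.03},{"x":-0.33,"y":-0.19,"z":-0.03},{"x":-0.33,"y":-0.19,"z":-0.03},{"x":-0.33,"y":-0.19,"z":-0.03},{"x":-0.33,"y":-0.19,"z":-0.03}]'
python3 -m jog '[{"x":-0.32,"y":-0.186,"z":-0.03,"roll":-0.234},{"x":-0.32,"y":-0.186,"z":-0.03,"roll":-0.234},{"x":-0.32,"y":-0.186,"z":-0.03,"roll":-0.234},{"x":-0.32,"y":-0.186,"z":-0.03,"roll":-0.234},{"x":-0.32,"y":-0.186,"z":-0.03,"roll":-0.234}]'
cat > w.py <<'E'
import sys; from h import *
import pickle
# usage: w.py tag thing...   takes wrist pic, stores regions
tag=sys.argv[1]; m=cams.camera_model("wrist"); im=cams.grab_frame("wrist"); cv2.imwrite(f"pics/w{tag}.png",im[:,:,::-1])
D={}
for t in sys.argv[2:]:
    D[t]=[(d["region"],d["confidence"]) for d in spotter.regions_of("wrist",t)]
    for k,c in D[t][:3]:
        ys,xs=np.nonzero(k); print(t,round(c,2),"px",int(xs.mean()),int(ys.mean()),"rect",xs.min(),ys.min(),xs.max(),ys.max(),"xy",np.round(onplane(m,(xs.mean(),ys.mean()),.01),3)[:2])
pickle.dump((m,D),open(f"w{tag}.pkl","wb"))
E
python3 w.py 1 short_panel batten_nest bracket bracket_nest
```

```text
invalid input
invalid input
```

View pics/w1.png

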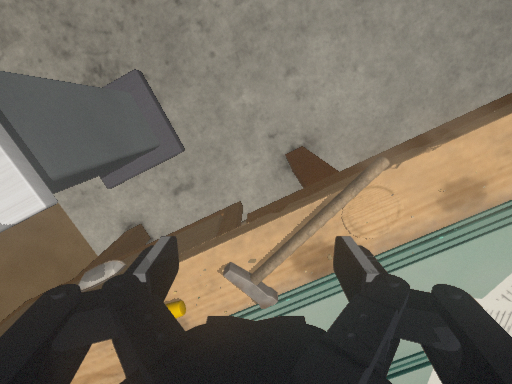

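The wrist picture shows only the start corner (fingers at rows 240+); the move was refused. I'll give every key.

```bash
python3 -m jog '[{"x":-0.33,"y":-0.19,"z":-0.03,"roll":0,"fingers":1},{"x":-0.33,"y":-0.19,"z":-0.03,"roll":0,"fingers":1},{"x":-0.33,"y":-0.19,"z":-0.03,"roll":0,"fingers":1},{"x":-0.33,"y":-0.19,"z":-0.03,"roll":0,"fingers":1},{"x":-0.33,"y":-0.19,"z":-0.03,"roll":0,"fingers":1}]'
python3 -m jog '[{"x":-0.32,"y":-0.186,"z":-0.03,"roll":-0.234,"fingers":1},{"x":-0.32,"y":-0.186,"z":-0.03,"roll":-0.234,"fingers":1},{"x":-0.32,"y":-0.186,"z":-0.03,"roll":-0.234,"fingers":1},{"x":-0.32,"y":-0.186,"z":-0.03,"roll":-0.234,"fingers":1},{"x":-0.32,"y":-0.186,"z":-0.03,"roll":-0.234,"fingers":1}]'
ls *.py; cat > w.py <<'E'
import sys; from h import *
import pickle
tag=sys.argv[1]; m=cams.camera_model("wrist"); im=cams.grab_frame("wrist"); cv2.imwrite(f"pics/w{tag}.png",im[:,:,::-1])
D={}
for t in sys.argv[2:]:
    D[t]=[(d["region"],d["confidence"]) for d in spotter.regions_of("wrist",t)]
    for k,c in D[t][:3]:
        ys,xs=np.nonzero(k); print(t,round(c,2),"px",int(xs.mean()),int(ys.mean()),"rect",xs.min(),ys.min(),xs.max(),ys.max(),"xy",np.round(onplane(m,(xs.mean(),ys.mean()),.01),3)[:2])
pickle.dump((m,D),open(f"w{tag}.pkl","wb"))
E
python3 w.py 2 short_panel batten_nest bracket bracket_nest; python3 -c "
from h import *
go(.42,-.10,.28,168)"
```

```text
time_s: 2.47
ee_pos: [0.3386, 0.3111, 0.2638]
ee_rot: [180.0, 0.1, 153.9]
wrist_force: [0.5, 0.6, -0.3]
grip_width: 1.001
grasp_force: 0.0
time_s: 2.88
ee_pos: [0.4413, 0.1575, 0.2788]
ee_rot: [-180.0, 0.1, 167.9]
wrist_force: [0.3, -0.3, 0.5]
grip_width: 0.999
grasp_force: 0.0
h.py
m.py
w.py
batten_nest 0.89 px 275 278 rect 228 252 320 304 xy [0.645 0.149]
bracket 0.88 px 179 215 rect 157 200 196 230 xy [0.499 0.021]
bracket_nest 0.76 px 184 295 rect 164 265 205 319 xy [ 0.647 -0.015]
x -0.0702 y -0.5171 z -0.0037 roll -0.001 | yaw 167.9->168.0 j6 -67
```

```bash
python3 -m jog '[{"x":-0.035,"y":-0.26,"z":0,"roll":0,"fingers":1},{"x":-0.035,"y":-0.26,"z":0,"roll":0,"fingers":1},{"x":-0.035,"y":-0.26,"z":0,"roll":0,"fingers":1},{"x":-0.035,"y":-0.26,"z":0,"roll":0,"fingers":1}]'
python3 w.py 3 short_panel bracket batten bracket_nest
python3 -m jog '[{"x":-0.035,"y":-0.26,"z":0,"roll":0,"fingers":1},{"x":-0.035,"y":-0.26,"z":0,"roll":0,"fingers":1},{"x":-0.035,"y":-0.26,"z":0,"roll":0,"fingers":1},{"x":-0.035,"y":-0.26,"z":0,"roll":0,"fingers":1}]'
python3 w.py 4 long_panel batten bracket lift_top bracket_nest
cat > f.py <<'E'
from h import *; import pickle,sys
X=dict(long_panel=[.501,-.220,0,78],short_panel=[.485,.152,0,92.8],batten=[.496,-.104,0,171],bracket=[.5,.018,0,0],lift_top=[.6515,-.2245,.07,0],batten_nest=[.6456,.146,0,-7],bracket_nest=[.6427,-.04,0,5])
W=[pickle.load(open(f"w{t}.pkl","rb")) for t in sys.argv[1].split(",")]
for t in sys.argv[2:]:
    vs=[]
    for m,D in W:
        for k,c in D.get(t,[]):
            ys,xs=np.nonzero(k); o=onplane(m,(xs.mean(),ys.mean()),X[t][2]+.01)
            if np.hypot(*(o[:2]-X[t][:2]))<.05: vs.append((m,k)); break
    for n in ("top","scene"):
        m=cams.camera_model(n); cams.grab_frame(n)
        for d in spotter.regions_of(n,t):
            k=d["region"]; ys,xs=np.nonzero(k); o=onplane(m,(xs.mean(),ys.mean()),X[t][2]+.01)
            if np.hypot(*(o[:2]-X[t][:2]))<.05: vs.append((m,k)); break
    p,e=fit(t,vs,X[t]); print(t,len(vs),np.round(p,4),round(e/len(vs),3))
E
python3 f.py 2,3,4 long_panel short_panel batten bracket lift_top batten_nest bracket_nest; python3 -c "
from h import *
print(r.observe()['time_s'])"
```

```text
time_s: 3.47
ee_pos: [0.4291, 0.0261, 0.2783]
ee_rot: [-179.9, 0.0, 167.9]
wrist_force: [0.8, -0.1, 0.5]
grip_width: 1.006
grasp_force: 0.0
short_panel 0.91 px 345 181 rect 318 146 372 217 xy [0.485 0.155]
short_panel 0.42 px 260 206 rect 245 192 277 221 xy [0.499 0.02 ]
bracket 0.85 px 259 207 rect 243 191 276 223 xy [0.5   0.017]
batten 0.55 px 184 220 rect 165 186 203 259 xy [ 0.497 -0.105]
batten 0.25 px 244 288 rect 211 258 277 316 xy [ 0.641 -0.038]
bracket_nest 0.57 px 244 287 rect 210 257 277 316 xy [ 0.64  -0.039]
bracket_nest 0.44 px 105 351 rect 93 340 118 364 xy [ 0.724 -0.328]
time_s: 4.05
ee_pos: [0.4203, -0.1048, 0.2782]
ee_rot: [-179.9, 0.0, 167.9]
wrist_force: [-0.3, -0.5, -0.2]
grip_width: 0.999
grasp_force: 0.0
long_panel 0.65 px 197 225 rect 173 190 220 261 xy [ 0.501 -0.218]
long_panel 0.52 px 343 195 rect 326 180 359 211 xy [0.499 0.018]
batten 0.88 px 268 211 rect 254 174 283 249 xy [ 0.501 -0.101]
bracket 0.86 px 342 195 rect 327 180 359 211 xy [0.498 0.018]
lift_top 0.84 px 205 314 rect 174 303 250 330 xy [ 0.672 -0.251]
bracket_nest 0.96 px 315 280 rect 287 250 345 310 xy [ 0.642 -0.046]
long_panel 3 [ 5.02000e-01 -2.19500e-01 -1.60000e-03  7.79846e+01] 0.028
short_panel 3 [ 4.866e-01  1.533e-01 -3.000e-04  9.280e+01] 0.018
batten 4 [ 4.972000e-01 -1.020000e-01 -1.000000e-03  3.510743e+02] 0.077
bracket 5 [ 5.02800e-01  1.87000e-02 -9.30000e-03  2.50876e+01] 0.471
lift_top 3 [ 0.6578 -0.2387  0.0273 -0.3581] 0.997
batten_nest 3 [ 6.4310e-01  1.4490e-01  3.2000e-03 -7.5411e+00] 0.637
bracket_nest 5 [ 6.4460e-01 -3.9800e-02 -4.3000e-03  5.3513e+00] 0.243
5.75
```

View pics/w4.png

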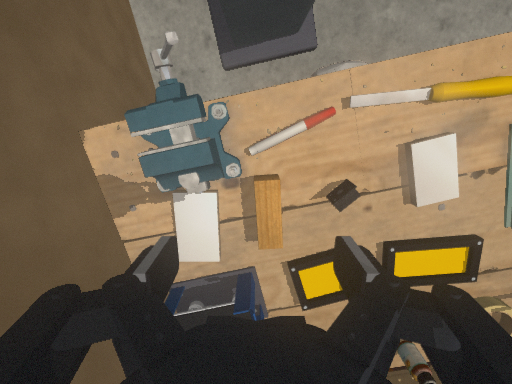

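Wrist view: vise at (180,140) close to the panel's near end (197,225), batten (268,211), bracket (342,195), short panel (435,168), nests and magazine below. I'll turn the tool half round so the camera keeps clear of the vise and looks at the magazine.

```bash
python3 -m jog '[{"x":-0.08,"y":-0.2,"z":0,"roll":0.58,"fingers":1},{"x":-0.08,"y":-0.2,"z":0,"roll":0.58,"fingers":1},{"x":-0.08,"y":-0.2,"z":0,"roll":0.58,"fingers":1},{"x":-0.08,"y":-0.2,"z":0,"roll":0.58,"fingers":1},{"x":-0.08,"y":-0.2,"z":0,"roll":0.58,"fingers":1}]' >/dev/null
python3 -m jog '[{"x":0,"y":0,"z":0,"roll":0.59,"fingers":1},{"x":0,"y":0,"z":0,"roll":0.59,"fingers":1},{"x":0,"y":0,"z":0,"roll":0.59,"fingers":1},{"x":0,"y":0,"z":0,"roll":0.59,"fingers":1},{"x":0,"y":0,"z":0,"roll":0.59,"fingers":1}]' >/dev/null
python3 -m jog '[{"x":0,"y":0,"z":0,"roll":0.59,"fingers":1},{"x":0,"y":0,"z":0,"roll":0.59,"fingers":1},{"x":0,"y":0,"z":0,"roll":0.59,"fingers":1},{"x":0,"y":0,"z":0,"roll":0.59,"fingers":1},{"x":0,"y":0,"z":0,"roll":0.59,"fingers":1}]' >/dev/null
python3 -m jog '[{"x":0,"y":0,"z":0,"roll":0.59,"fingers":1},{"x":0,"y":0,"z":0,"roll":0.59,"fingers":1},{"x":0,"y":0,"z":0,"roll":0.59,"fingers":1},{"x":0,"y":0,"z":0,"roll":0.59,"fingers":1},{"x":0,"y":0,"z":0,"roll":0.59,"fingers":1}]' >/dev/null
python3 -m jog '[{"x":0,"y":0,"z":0,"roll":0.59,"fingers":1},{"x":0,"y":0,"z":0,"roll":0.59,"fingers":1},{"x":0,"y":0,"z":0,"roll":0.59,"fingers":1},{"x":0,"y":0,"z":0,"roll":0.59,"fingers":1},{"x":0,"y":0,"z":0,"roll":0.59,"fingers":1}]'
python3 w.py 5 long_panel lift_top bracket_nest batten_nest
python3 f.py 5 long_panel lift_top bracket_nest batten_nest
python3 -c "
from h import *
go(.51,-.221,.10,-12)"
```

```text
time_s: 7.83
ee_pos: [0.4384, -0.2077, 0.2782]
ee_rot: [-180.0, 0.0, -8.8]
wrist_force: [0.4, 0.5, 0.1]
grip_width: 1.002
grasp_force: 0.0
long_panel 0.79 px 256 116 rect 232 72 283 161 xy [ 0.506 -0.219]
lift_top 0.77 px 231 9 rect 183 0 302 25 xy [ 0.642 -0.207]
lift_top 0.22 px 256 116 rect 232 73 282 161 xy [ 0.505 -0.219]
bracket_nest 0.66 px 104 34 rect 54 0 152 78 xy [ 0.639 -0.035]
batten_nest 0.86 px 16 52 rect 0 14 40 84 xy [0.637 0.088]
long_panel 3 [ 5.021000e-01 -2.193000e-01 -1.000000e-04  2.581618e+02] 0.023
lift_top 3 [ 0.6536 -0.2238  0.0681  0.6812] 0.085
bracket_nest 3 [ 6.4200e-01 -3.8400e-02  6.0000e-04  5.0498e+00] 0.021
batten_nest 2 [ 6.4360e-01  1.4050e-01  5.0000e-04 -7.7747e+00] 1.105
x 0.1456 y 0.0053 z 0.3565 roll 0.060 | yaw -8.4->-12.0 j6 64
```

View pics/w5.png

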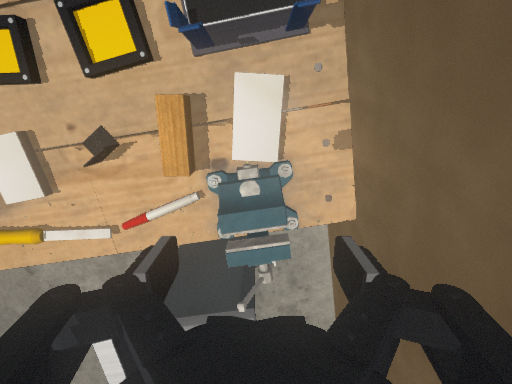

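```bash
python3 - <<'E'
from h import *
print(r.finger_overhang)
from scipy.spatial.transform import Rotation as R
s=r.observe(); Rt=R.from_euler("xyz",s["ee_rot"],degrees=True).as_matrix(); m=cams.camera_model("wrist")
for z in(-.02,-.01,0,.005,.01,.017):
    P=np.array([[sx*.011,sy*.0425,z] for sx in(1,-1) for sy in(1,-1)])@Rt.T+s["ee_pos"]; print(z,np.round(proj(m,P)).tolist())
im=cv2.imread("pics/w5.png")[215:345,100:400]; cv2.imwrite("pics/w5c.png",cv2.resize(im,None,fx=2.6,fy=2.6,interpolation=cv2.INTER_CUBIC))
go(.514,-.2215,.10,-12)
E
```

```text
0.017
-0.02 [[352.0, 256.0], [163.0, 257.0], [347.0, 298.0], [167.0, 298.0]]
-0.01 [[345.0, 246.0], [170.0, 246.0], [340.0, 285.0], [174.0, 285.0]]
0 [[338.0, 236.0], [176.0, 237.0], [335.0, 273.0], [179.0, 273.0]]
0.005 [[336.0, 232.0], [178.0, 232.0], [332.0, 268.0], [181.0, 268.0]]
0.01 [[333.0, 228.0], [181.0, 229.0], [330.0, 263.0], [184.0, 263.0]]
0.017 [[330.0, 223.0], [184.0, 223.0], [327.0, 257.0], [187.0, 257.0]]
x 0.1536 y 0.0051 z 0.3565 roll 0.060 | yaw -8.4->-12.0 j6 64
```

View pics/w5c.png

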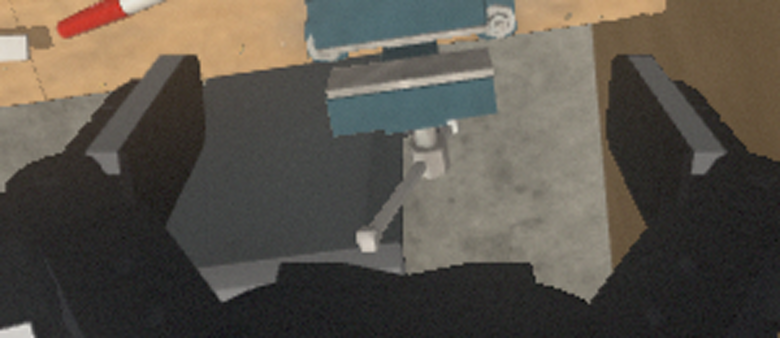

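```bash
python3 -m jog '[{"x":0.154,"y":0.005,"z":0.18,"roll":0.06,"fingers":1},{"x":0.154,"y":0.005,"z":0.356,"roll":0.06,"fingers":1},{"x":0.154,"y":0.005,"z":0.356,"roll":0.06,"fingers":1},{"x":0.154,"y":0.005,"z":0.356,"roll":0.06,"fingers":1},{"x":0.154,"y":0.005,"z":0.356,"roll":0.06,"fingers":1}]'
python3 -m jog '[{"x":0,"y":0,"z":0.07,"roll":0,"fingers":1},{"x":0,"y":0,"z":0.12,"roll":0,"fingers":1},{"x":0,"y":0,"z":0.15,"roll":0,"fingers":1},{"x":0,"y":0,"z":0.15,"roll":0,"fingers":1}]'
python3 w.py 6 long_panel lift_top bracket_nest; python3 f.py 6 long_panel lift_top
python3 -c "
from h import *
go(.514,-.2215,.012,-12)"
```

```text
time_s: 9.3
ee_pos: [0.514, -0.2209, 0.0969]
ee_rot: [-179.9, 0.2, -12.0]
wrist_force: [-0.4, 1.4, 0.8]
grip_width: 0.997
grasp_force: 0.0
time_s: 9.63
ee_pos: [0.5122, -0.2203, 0.0216]
ee_rot: [-179.9, 0.4, -12.0]
wrist_force: [-0.7, -0.0, -0.1]
grip_width: 0.998
grasp_force: 0.0
long_panel 0.91 px 257 234 rect 190 156 324 324 xy [ 0.519 -0.222]
lift_top 0.97 px 75 21 rect 0 0 223 63 xy [ 0.639 -0.163]
long_panel 3 [ 5.0310e-01 -2.1810e-01 -2.2000e-03  7.8838e+01] 1.323
lift_top 3 [ 0.6534 -0.2243  0.0693  1.607 ] 0.067
x -0.0006 y 0.0001 z 0.0274 roll -0.000 | yaw -12.0->-12.0 j6 71
```

```bash
python3 -m jog '[{"x":0,"y":0,"z":0.026,"roll":0,"fingers":1},{"x":0,"y":0,"z":0.026,"roll":0,"fingers":1},{"x":0,"y":0,"z":0.026,"roll":0,"fingers":0.5},{"x":0,"y":0,"z":0.026,"roll":0,"fingers":0.5},{"x":0,"y":0,"z":0.026,"roll":0,"fingers":0.5}]'
python3 -m jog '[{"x":0,"y":0,"z":0,"roll":0,"fingers":0.5},{"x":0,"y":0,"z":0,"roll":0,"fingers":0.5},{"x":0,"y":0,"z":0,"roll":0,"fingers":0.5}]'
```

```text
time_s: 10.65
ee_pos: [0.5145, -0.2217, 0.0129]
ee_rot: [180.0, -0.1, -12.0]
wrist_force: [-0.2, 0.0, -0.5]
grip_width: 0.781
grasp_force: 67.5
time_s: 10.9
ee_pos: [0.5145, -0.2216, 0.0128]
ee_rot: [180.0, -0.1, -12.0]
wrist_force: [-0.9, 0.4, 5.6]
grip_width: 0.78
grasp_force: 68.3
```

```bash
python3 -m jog '[{"x":0,"y":0,"z":-0.04,"roll":0,"fingers":0.5},{"x":0,"y":0,"z":-0.12,"roll":0,"fingers":0.5},{"x":0,"y":0,"z":-0.2,"roll":0,"fingers":0.5},{"x":0,"y":0,"z":-0.28,"roll":0,"fingers":0.5},{"x":0,"y":0,"z":-0.36,"roll":0,"fingers":0.5}]'
python3 -m jog '[{"x":0.269,"y":-0.077,"z":0,"roll":-0.57,"fingers":0.5},{"x":0.269,"y":-0.077,"z":0,"roll":-0.57,"fingers":0.5},{"x":0.269,"y":-0.077,"z":0,"roll":-0.57,"fingers":0.5},{"x":0.269,"y":-0.077,"z":0,"roll":-0.57,"fingers":0.5},{"x":0.269,"y":-0.077,"z":0,"roll":-0.57,"fingers":0.5}]' 
python3 -m jog '[{"x":0,"y":0,"z":0,"roll":-0.57,"fingers":0.5},{"x":0,"y":0,"z":0,"roll":-0.57,"fingers":0.5},{"x":0,"y":0,"z":0,"roll":-0.57,"fingers":0.5},{"x":0,"y":0,"z":0,"roll":-0.57,"fingers":0.5},{"x":0,"y":0,"z":0,"roll":-0.57,"fingers":0.5}]' >/dev/null
python3 -m jog '[{"x":0,"y":0,"z":0,"roll":-0.57,"fingers":0.5},{"x":0,"y":0,"z":0,"roll":-0.57,"fingers":0.5},{"x":0,"y":0,"z":0,"roll":-0.57,"fingers":0.5},{"x":0,"y":0,"z":0,"roll":-0.57,"fingers":0.5},{"x":0,"y":0,"z":0,"roll":-0.57,"fingers":0.5},{"x":0,"y":0,"z":0,"roll":-0.57,"fingers":0.5}]' >/dev/null
python3 -m jog '[{"x":0,"y":0,"z":0,"roll":-0.57,"fingers":0.5},{"x":0,"y":0,"z":0,"roll":-0.57,"fingers":0.5},{"x":0,"y":0,"z":0,"roll":-0.57,"fingers":0.5},{"x":0,"y":0,"z":0,"roll":-0.57,"fingers":0.5},{"x":0,"y":0,"z":0,"roll":-0.57,"fingers":0.5}]'
python3 w.py 7 long_panel
python3 -c "
from h import *
go(.6535,-.212,.12,91)"
```

```text
time_s: 11.32
ee_pos: [0.5136, -0.2212, 0.1938]
ee_rot: [-180.0, 0.1, -12.0]
wrist_force: [1.2, -0.3, -1.0]
grip_width: 0.777
grasp_force: 67.6
time_s: 11.73
ee_pos: [0.6565, -0.2107, 0.1905]
ee_rot: [-180.0, -0.0, 22.7]
wrist_force: [-0.7, 0.2, -1.7]
grip_width: 0.778
grasp_force: 67.6
time_s: 12.57
ee_pos: [0.6535, -0.2116, 0.1916]
ee_rot: [-179.9, -0.0, 90.9]
wrist_force: [0.4, 0.0, -0.4]
grip_width: 0.78
grasp_force: 67.6
long_panel 0.7 px 255 237 rect 184 161 327 325 xy [ 0.655 -0.292]
x -0.0006 y 0.0000 z 0.1433 roll -0.006 | yaw 90.6->91.0 j6 -25invalid input
```

View pics/w7.png

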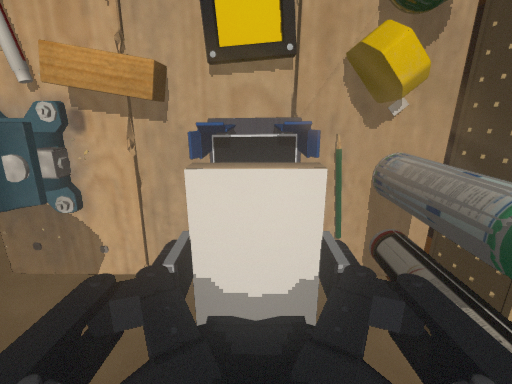

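```bash
python3 - <<'E'
from h import *; import pickle
m,D=pickle.load(open("w7.pkl","rb"))
for uv,z in(((189,169),.196),((326,168),.196),((213,136),.07),((297,135),.07)): print(np.round(onplane(m,uv,z),4))
E
```

```text
[ 0.6222 -0.1643  0.196 ]
[ 0.6861 -0.1628  0.196 ]
[ 0.6139 -0.1596  0.07  ]
[ 0.6909 -0.1574  0.07  ]
```

```bash
python3 -m jog '[{"x":0,"y":-0.002,"z":0.07,"roll":0,"fingers":0.5},{"x":0,"y":-0.002,"z":0.13,"roll":0,"fingers":0.5},{"x":0,"y":-0.002,"z":0.17,"roll":0,"fingers":0.5},{"x":0,"y":-0.002,"z":0.19,"roll":0,"fingers":0.5},{"x":0,"y":-0.002,"z":0.195,"roll":0,"fingers":0.5}]'
python3 -m jog '[{"x":0,"y":0,"z":0.01,"roll":0,"fingers":0.5},{"x":0,"y":0,"z":0.02,"roll":0,"fingers":0.5},{"x":0,"y":0,"z":0.03,"roll":0,"fingers":0.5},{"x":0,"y":0,"z":0.04,"roll":0,"fingers":0.5},{"x":0,"y":0,"z":0.04,"roll":0,"fingers":0.5}]'
```

```text
time_s: 13.08
ee_pos: [0.6516, -0.2113, 0.0922]
ee_rot: [-179.8, -0.1, 90.5]
wrist_force: [-0.8, 0.1, -1.7]
grip_width: 0.78
grasp_force: 67.6
time_s: 13.5
ee_pos: [0.6526, -0.2118, 0.0743]
ee_rot: [-180.0, -0.0, 90.6]
wrist_force: [-0.3, -0.1, -0.1]
grip_width: 0.778
grasp_force: 67.7
```

```bash
python3 -m jog '[{"x":0,"y":0,"z":0.005,"roll":0,"fingers":1},{"x":0,"y":0,"z":0.005,"roll":0,"fingers":1},{"x":0,"y":0,"z":0.005,"roll":0,"fingers":1},{"x":0,"y":0,"z":0.005,"roll":0,"fingers":1}]'
python3 -m jog '[{"x":0,"y":0,"z":-0.03,"roll":0,"fingers":1},{"x":0,"y":0,"z":-0.1,"roll":0,"fingers":1},{"x":0,"y":0,"z":-0.18,"roll":0,"fingers":1},{"x":0,"y":0,"z":-0.26,"roll":0,"fingers":1},{"x":0,"y":0,"z":-0.34,"roll":0,"fingers":1}]'
python3 w.py 8 long_panel
python3 -c "
from h import *
go(.48,.153,.245,183); go(.56,.15,.245,3)"
```

```text
time_s: 13.83
ee_pos: [0.6529, -0.2119, 0.0727]
ee_rot: [180.0, 0.0, 90.6]
wrist_force: [-0.1, 1.2, 0.2]
grip_width: 1.004
grasp_force: 0.0
time_s: 14.25
ee_pos: [0.6525, -0.2117, 0.2444]
ee_rot: [180.0, -0.0, 90.6]
wrist_force: [0.3, -1.0, 0.3]
grip_width: 1.0
grasp_force: 0.0
long_panel 0.82 px 255 184 rect 225 135 286 235 xy [ 0.653 -0.235]
x 0.7354 y -0.3434 z 0.0135 roll 1.460 | yaw 90.6->3.0 j6 -25
x 0.7278 y -0.1834 z 0.0135 roll 1.460 | yaw 90.6->3.0 j6 -25
```

View pics/w8.png

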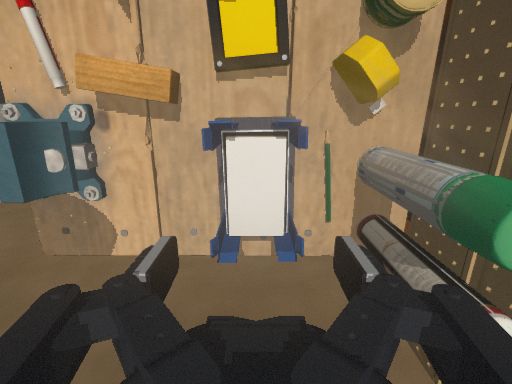

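Long panel lies in the well between all four guides (rect 225–286 × 135–235), sunk a little. Next the short panel.

```bash
python3 -m jog '[{"x":0.365,"y":-0.17,"z":0,"roll":0.58,"fingers":1},{"x":0.365,"y":-0.17,"z":0,"roll":0.58,"fingers":1},{"x":0.365,"y":-0.17,"z":0,"roll":0.58,"fingers":1},{"x":0.365,"y":-0.17,"z":0,"roll":0.58,"fingers":1},{"x":0.365,"y":-0.17,"z":0,"roll":0.58,"fingers":1}]'
python3 -c "
from h import *; import pickle
m,D=pickle.load(open('w8.pkl','rb'))
for uv in ((225,135),(286,135),(225,235),(286,235)): print(np.round(onplane(m,uv,.072),4))
go(.488,.153,.20,2.8)"
```

```text
time_s: 14.77
ee_pos: [0.5643, -0.028, 0.2422]
ee_rot: [-180.0, -0.0, 55.4]
wrist_force: [1.3, -0.8, 0.1]
grip_width: 0.999
grasp_force: 0.0
[ 0.6187 -0.1625  0.072 ]
[ 0.6861 -0.1618  0.072 ]
[ 0.6159 -0.2838  0.072 ]
[ 0.6913 -0.2831  0.072 ]
x 0.2115 y -0.3309 z 0.0844 roll 0.877 | yaw 55.4->2.8 j6 24
```

```bash
python3 -m jog '[{"x":0.205,"y":-0.325,"z":0,"roll":0.58,"fingers":1},{"x":0.205,"y":-0.325,"z":0,"roll":0.58,"fingers":1},{"x":0.205,"y":-0.325,"z":0,"roll":0.58,"fingers":1},{"x":0.205,"y":-0.325,"z":0,"roll":0.58,"fingers":1},{"x":0.205,"y":-0.325,"z":0,"roll":0.58,"fingers":1}]' >/dev/null
python3 -m jog '[{"x":0,"y":0,"z":0,"roll":0.297,"fingers":1},{"x":0,"y":0,"z":0,"roll":0.297,"fingers":1},{"x":0,"y":0,"z":0,"roll":0.297,"fingers":1},{"x":0,"y":0,"z":0,"roll":0.297,"fingers":1}]'
python3 w.py 9 short_panel batten_nest
python3 f.py 9,3 short_panel batten_nest
python3 -c "
from h import *
go(.4866,.1533,.03,2.8)"
```

```text
time_s: 15.52
ee_pos: [0.4895, 0.145, 0.2423]
ee_rot: [-180.0, -0.0, 4.0]
wrist_force: [0.4, 0.3, -0.7]
grip_width: 1.003
grasp_force: 0.0
short_panel 0.93 px 248 168 rect 224 131 274 205 xy [0.489 0.155]
batten_nest 0.76 px 263 40 rect 195 0 334 89 xy [0.647 0.147]
short_panel 4 [ 4.868000e-01  1.536000e-01 -1.200000e-03  2.729575e+02] 0.184
batten_nest 3 [ 6.4440e-01  1.4510e-01  1.6000e-03 -7.9195e+00] 0.619
x -0.0051 y -0.0178 z 0.4246 roll 0.022 | yaw 4.1->2.8 j6 94
```

```bash
python3 -m jog '[{"x":-0.005,"y":-0.018,"z":0.08,"roll":0.02,"fingers":1},{"x":-0.005,"y":-0.018,"z":0.16,"roll":0.02,"fingers":1},{"x":-0.005,"y":-0.018,"z":0.24,"roll":0.02,"fingers":1},{"x":-0.005,"y":-0.018,"z":0.31,"roll":0.02,"fingers":1},{"x":-0.005,"y":-0.018,"z":0.36,"roll":0.02,"fingers":1}]' >/dev/null
python3 -m jog '[{"x":0,"y":0,"z":0.04,"roll":0,"fingers":1},{"x":0,"y":0,"z":0.07,"roll":0,"fingers":1},{"x":0,"y":0,"z":0.085,"roll":0,"fingers":1},{"x":0,"y":0,"z":0.098,"roll":0,"fingers":1},{"x":0,"y":0,"z":0.098,"roll":0,"fingers":1}]'
python3 -m jog '[{"x":0,"y":0,"z":0,"roll":0,"fingers":0.45},{"x":0,"y":0,"z":0,"roll":0,"fingers":0.45},{"x":0,"y":0,"z":0,"roll":0,"fingers":0.45},{"x":0,"y":0,"z":0,"roll":0,"fingers":0.45},{"x":0,"y":0,"z":0,"roll":0,"fingers":0.45}]'
```

```text
time_s: 16.9
ee_pos: [0.4864, 0.1534, 0.0127]
ee_rot: [180.0, 0.1, 2.9]
wrist_force: [-0.6, 0.3, 0.9]
grip_width: 1.0
grasp_force: 0.0
time_s: 17.32
ee_pos: [0.4875, 0.1536, 0.0146]
ee_rot: [-180.0, -0.1, 2.9]
wrist_force: [0.0, -0.4, 6.9]
grip_width: 0.729
grasp_force: 66.3
```

```bash
python3 -m jog '[{"x":0,"y":0,"z":-0.04,"roll":0,"fingers":0.45},{"x":0,"y":0,"z":-0.12,"roll":0,"fingers":0.45},{"x":0,"y":0,"z":-0.2,"roll":0,"fingers":0.45},{"x":0,"y":0,"z":-0.28,"roll":0,"fingers":0.45},{"x":0,"y":0,"z":-0.36,"roll":0,"fingers":0.45}]'
python3 -m jog '[{"x":0.16,"y":0.36,"z":0,"roll":-0.58,"fingers":0.45},{"x":0.16,"y":0.36,"z":0,"roll":-0.58,"fingers":0.45},{"x":0.16,"y":0.36,"z":0,"roll":-0.58,"fingers":0.45},{"x":0.16,"y":0.36,"z":0,"roll":-0.58,"fingers":0.45},{"x":0.16,"y":0.36,"z":0,"roll":-0.58,"fingers":0.45}]' 
python3 -c "
from h import *
go(.653,-.2235,.19,91)"
```

```text
time_s: 17.73
ee_pos: [0.4862, 0.1534, 0.1957]
ee_rot: [-180.0, -0.0, 2.9]
wrist_force: [0.7, 0.1, -1.0]
grip_width: 0.73
grasp_force: 66.1
time_s: 18.15
ee_pos: [0.5759, -0.0232, 0.194]
ee_rot: [180.0, -0.0, 37.1]
wrist_force: [0.9, -0.3, -1.0]
grip_width: 0.732
grasp_force: 66.1
x -0.1187 y 0.4124 z 0.0080 roll -0.898 | yaw 37.1->91.0 j6 43
```

```bash
python3 -m jog '[{"x":-0.114,"y":0.397,"z":0,"roll":-0.58,"fingers":0.45},{"x":-0.114,"y":0.397,"z":0,"roll":-0.58,"fingers":0.45},{"x":-0.114,"y":0.397,"z":0,"roll":-0.58,"fingers":0.45},{"x":-0.114,"y":0.397,"z":0,"roll":-0.58,"fingers":0.45},{"x":-0.114,"y":0.397,"z":0,"roll":-0.58,"fingers":0.45}]' >/dev/null
python3 -m jog '[{"x":0,"y":0,"z":0,"roll":-0.318,"fingers":0.45},{"x":0,"y":0,"z":0,"roll":-0.318,"fingers":0.45},{"x":0,"y":0,"z":0,"roll":-0.318,"fingers":0.45},{"x":0,"y":0,"z":0,"roll":-0.318,"fingers":0.45}]'
python3 w.py 10 short_panel
python3 - <<'E'
from h import *; import pickle
go(.653,-.2235,.19,91)
m,D=pickle.load(open("w10.pkl","rb"))
k=D["short_panel"][0][0]; z=r.observe()["ee_pos"][2]-.0146
ys,xs=np.nonzero(k)
for v in (ys.min()+6,ys.min()+30):
    c=xs[ys==v]; print(v,c.min(),c.max(),np.round(onplane(m,(c.min(),v),z+.018),4),np.round(onplane(m,(c.max(),v),z+.018),4))
E
```

```text
time_s: 18.9
ee_pos: [0.6483, -0.2152, 0.1932]
ee_rot: [-180.0, -0.0, 90.7]
wrist_force: [0.8, 0.1, -0.1]
grip_width: 0.73
grasp_force: 66.1
short_panel 0.55 px 255 235 rect 189 158 322 324 xy [ 0.65  -0.293]
short_panel 0.35 px 394 59 rect 350 15 435 110 xy [ 0.795 -0.086]
x -0.0175 y 0.0090 z 0.0069 roll -0.009 | yaw 90.5->91.0 j6 -25
164 190 321 [ 0.6177 -0.1656  0.1969] [ 0.6788 -0.1648  0.1969]
188 190 321 [ 0.617  -0.1772  0.1969] [ 0.6798 -0.1764  0.1969]
```

```bash
python3 -m jog '[{"x":-0.0175,"y":0.009,"z":0.05,"roll":-0.009,"fingers":0.45},{"x":-0.0175,"y":0.009,"z":0.11,"roll":-0.009,"fingers":0.45},{"x":-0.0175,"y":0.009,"z":0.16,"roll":-0.009,"fingers":0.45},{"x":-0.0175,"y":0.009,"z":0.19,"roll":-0.009,"fingers":0.45},{"x":-0.0175,"y":0.009,"z":0.19,"roll":-0.009,"fingers":0.45}]'
python3 -m jog '[{"x":0,"y":0,"z":0.01,"roll":0,"fingers":0.45},{"x":0,"y":0,"z":0.02,"roll":0,"fingers":0.45},{"x":0,"y":0,"z":0.03,"roll":0,"fingers":0.45},{"x":0,"y":0,"z":0.036,"roll":0,"fingers":0.45},{"x":0,"y":0,"z":0.036,"roll":0,"fingers":0.45}]'
python3 -m jog '[{"x":0,"y":0,"z":0,"roll":0,"fingers":1},{"x":0,"y":0,"z":0,"roll":0,"fingers":1},{"x":0,"y":0,"z":0,"roll":0,"fingers":1},{"x":0,"y":0,"z":0,"roll":0,"fingers":1}]'
python3 -m jog '[{"x":0,"y":0,"z":-0.04,"roll":0,"fingers":1},{"x":0,"y":0,"z":-0.12,"roll":0,"fingers":1},{"x":0,"y":0,"z":-0.2,"roll":0,"fingers":1},{"x":0,"y":0,"z":-0.28,"roll":0,"fingers":1},{"x":0,"y":0,"z":-0.32,"roll":0,"fingers":1}]'
python3 w.py 11 short_panel batten bracket
python3 f.py 11,4 batten bracket
python3 -c "
from h import *
go(.497,-.102,.2,81.1);go(.497,-.102,.2,-99)"
```

```text
time_s: 19.42
ee_pos: [0.651, -0.2223, 0.094]
ee_rot: [-179.6, -0.2, 91.0]
wrist_force: [-0.5, -0.1, -1.5]
grip_width: 0.734
grasp_force: 66.2
time_s: 19.83
ee_pos: [0.6532, -0.2236, 0.0803]
ee_rot: [180.0, -0.0, 91.1]
wrist_force: [-0.2, -0.1, -1.6]
grip_width: 0.728
grasp_force: 66.2
time_s: 20.17
ee_pos: [0.6533, -0.2237, 0.0807]
ee_rot: [180.0, 0.0, 91.2]
wrist_force: [0.6, -0.6, -0.6]
grip_width: 0.999
grasp_force: 0.0
time_s: 20.58
ee_pos: [0.6544, -0.2241, 0.2468]
ee_rot: [179.6, 0.2, 91.2]
wrist_force: [0.8, -0.2, 0.5]
grip_width: 1.0
grasp_force: 0.0
short_panel 0.68 px 253 175 rect 225 133 281 219 xy [ 0.653 -0.236]
short_panel 0.21 px 250 147 rect 220 118 285 217 xy [ 0.649 -0.197]
batten 0.66 px 123 65 rect 70 39 177 92 xy [ 0.489 -0.098]
batten 4 [ 4.969000e-01 -1.021000e-01 -6.000000e-04  1.715314e+02] 0.031
bracket 3 [ 5.00800e-01  1.94000e-02 -6.60000e-03  2.79255e+01] 0.398
x 0.2493 y -0.3070 z 0.0789 roll 0.168 | yaw 91.2->81.1 j6 -26
x 0.2493 y -0.3070 z 0.0789 roll 0.169 | yaw 91.2->81.0 j6 -26
```

View pics/w11.png

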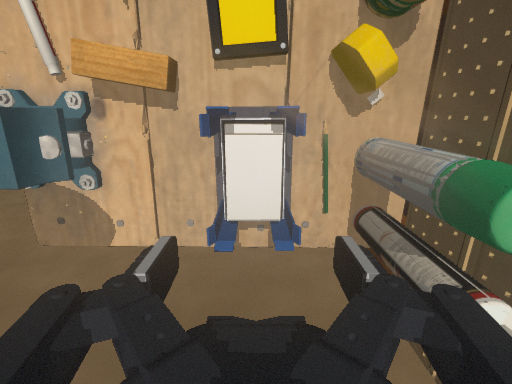

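```bash
python3 -m jog '[{"x":0.249,"y":-0.307,"z":0,"roll":0.58,"fingers":1},{"x":0.249,"y":-0.307,"z":0,"roll":0.58,"fingers":1},{"x":0.249,"y":-0.307,"z":0,"roll":0.58,"fingers":1},{"x":0.249,"y":-0.307,"z":0,"roll":0.58,"fingers":1},{"x":0.249,"y":-0.307,"z":0,"roll":0.58,"fingers":1}]' >/dev/null
python3 -m jog '[{"x":0,"y":0,"z":0.05,"roll":0.58,"fingers":1},{"x":0,"y":0,"z":0.1,"roll":0.58,"fingers":1},{"x":0,"y":0,"z":0.1,"roll":0.58,"fingers":1},{"x":0,"y":0,"z":0.1,"roll":0.58,"fingers":1},{"x":0,"y":0,"z":0.1,"roll":0.58,"fingers":1}]' >/dev/null
python3 -m jog '[{"x":0,"y":0,"z":0.0,"roll":0.52,"fingers":1},{"x":0,"y":0,"z":0.0,"roll":0.52,"fingers":1},{"x":0,"y":0,"z":0.0,"roll":0.52,"fingers":1},{"x":0,"y":0,"z":0.0,"roll":0.52,"fingers":1},{"x":0,"y":0,"z":0.0,"roll":0.52,"fingers":1}]'
python3 w.py 12 batten bracket
python3 f.py 12,11 batten
python3 f.py 12,3 bracket
python3 -c "
from h import *
go(.497,-.102,.031,-8.5)"
```

```text
time_s: 22.43
ee_pos: [0.4972, -0.1022, 0.1902]
ee_rot: [-180.0, -0.0, -10.0]
wrist_force: [0.7, 0.3, -0.4]
grip_width: 1.004
grasp_force: 0.0
batten 0.86 px 255 178 rect 236 130 273 229 xy [ 0.495 -0.101]
bracket 0.77 px 157 189 rect 137 167 179 221 xy [0.503 0.017]
batten 3 [ 4.964000e-01 -1.014000e-01 -1.600000e-03  3.514058e+02] 0.029
bracket 4 [ 5.00600e-01  1.88000e-02 -6.80000e-03  3.44702e+01] 0.456
x -0.0004 y -0.0004 z 0.3186 roll -0.019 | yaw -9.6->-8.5 j6 79
```

```bash
python3 -m jog '[{"x":-0.001,"y":-0.001,"z":0.08,"roll":-0.018,"fingers":1},{"x":-0.001,"y":-0.001,"z":0.16,"roll":-0.018,"fingers":1},{"x":-0.001,"y":-0.001,"z":0.24,"roll":-0.018,"fingers":1},{"x":-0.001,"y":-0.001,"z":0.29,"roll":-0.018,"fingers":1},{"x":-0.001,"y":-0.001,"z":0.318,"roll":-0.018,"fingers":1}]'
python3 -m jog '[{"x":0,"y":0,"z":0,"roll":0,"fingers":1},{"x":0,"y":0,"z":0,"roll":0,"fingers":0.2},{"x":0,"y":0,"z":0,"roll":0,"fingers":0.2},{"x":0,"y":0,"z":0,"roll":0,"fingers":0.2},{"x":0,"y":0,"z":0,"roll":0,"fingers":0.2}]'
python3 -m jog '[{"x":0,"y":0,"z":0,"roll":0,"fingers":0.2},{"x":0,"y":0,"z":0,"roll":0,"fingers":0.2},{"x":0,"y":0,"z":0,"roll":0,"fingers":0.2},{"x":0,"y":0,"z":0,"roll":0,"fingers":0.2},{"x":0,"y":0,"z":0,"roll":0,"fingers":0.2}]'
```

```text
time_s: 23.4
ee_pos: [0.4949, -0.101, 0.028]
ee_rot: [-179.9, 0.3, -8.5]
wrist_force: [-0.7, -0.8, 0.9]
grip_width: 0.999
grasp_force: 0.0
time_s: 23.82
ee_pos: [0.4976, -0.1019, 0.0326]
ee_rot: [180.0, -0.2, -8.6]
wrist_force: [0.5, 0.1, -0.9]
grip_width: 0.451
grasp_force: 0.0
time_s: 24.23
ee_pos: [0.4977, -0.102, 0.0329]
ee_rot: [180.0, -0.2, -8.6]
wrist_force: [-0.7, -0.3, 6.4]
grip_width: 0.434
grasp_force: 61.4
```

```bash
python3 -m jog '[{"x":0,"y":0,"z":-0.04,"roll":0,"fingers":0.2},{"x":0,"y":0,"z":-0.12,"roll":0,"fingers":0.2},{"x":0,"y":0,"z":-0.2,"roll":0,"fingers":0.2},{"x":0,"y":0,"z":-0.28,"roll":0,"fingers":0.2},{"x":0,"y":0,"z":-0.32,"roll":0,"fingers":0.2}]'
python3 -m jog '[{"x":0.108,"y":-0.266,"z":0,"roll":-0.58,"fingers":0.2},{"x":0.108,"y":-0.266,"z":0,"roll":-0.58,"fingers":0.2},{"x":0.108,"y":-0.266,"z":0,"roll":-0.58,"fingers":0.2},{"x":0.108,"y":-0.266,"z":0,"roll":-0.58,"fingers":0.2},{"x":0.108,"y":-0.266,"z":0,"roll":-0.58,"fingers":0.2}]'
python3 w.py 13 batten_nest bracket bracket_nest; python3 f.py 13 batten_nest; python3 f.py 13 bracket;python3 f.py 13 bracket_nest; python3 -c "
from h import *
go(.6445,.1455,.19,82.5)"
```

```text
time_s: 24.65
ee_pos: [0.4982, -0.1021, 0.1967]
ee_rot: [179.9, -0.4, -8.6]
wrist_force: [0.9, 0.6, -0.1]
grip_width: 0.433
grasp_force: 60.4
time_s: 25.07
ee_pos: [0.5714, 0.0256, 0.1918]
ee_rot: [-180.0, -0.1, 26.8]
wrist_force: [-1.0, 0.0, -0.9]
grip_width: 0.434
grasp_force: 60.4
batten_nest 0.75 px 182 63 rect 101 0 265 138 xy [0.647 0.151]
bracket_nest 0.78 px 335 145 rect 289 93 389 198 xy [ 0.647 -0.039]
batten_nest 2 [ 6.4400e-01  1.4360e-01  2.7000e-03 -8.0611e+00] 0.958
bracket 2 [ 4.99100e-01  1.60000e-02 -1.17000e-02  1.86974e+01] 0.572
bracket_nest 3 [ 0.6473 -0.1216 -0.1847 76.2773] 2.29
x 0.2432 y -0.1561 z 0.0026 roll -0.938 | yaw 26.2->82.5 j6 58
```

View pics/w13.png

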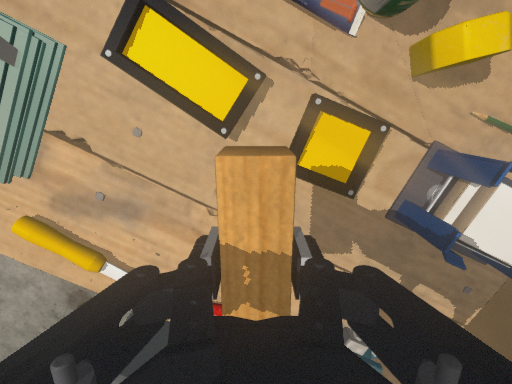

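```bash
python3 - <<'E'
from h import *; import pickle
m,D=pickle.load(open("w13.pkl","rb"))
P=lambda *u:np.array([onplane(m,v,.018)[:2] for v in u])
a=P((108,53),(225,131),(260,76)); b=P((318,101),(381,128),(351,192))
for q in(a,b):
    d=q-np.roll(q,1,0); print(np.round(q,4).tolist(),np.round(np.degrees(np.arctan2(d[:,1],d[:,0])),1))
print((a[0]+a[2])/2,(b[0]+b[2])/2)
mt=cams.camera_model("top"); pts=[(x/2.9+120,y/2.9+85) for x,y in((122,174),(279,198),(266,272),(107,249))]
q=np.array([onplane(mt,v,.018)[:2] for v in pts]);print("top",np.round(q,4).tolist(),q.mean(0))
pts=[(x/2.9+120,y/2.9+85) for x,y in((359,192),(448,186),(455,274),(364,282))]
q=np.array([onplane(mt,v,.018)[:2] for v in pts]);print("top",q.mean(0))
E
```

```text
[[0.6212, 0.2204], [0.6045, 0.0807], [0.672, 0.0717]] [108.9 -96.8  -7.6]
[[0.678, 0.0049], [0.6851, -0.0716], [0.6078, -0.082]] [  51.   -84.7 -172.3]
[0.64661592 0.14606182] [ 0.64292026 -0.03855207]
top [[0.6866, 0.2076], [0.6692, 0.0705], [0.6041, 0.0793], [0.6204, 0.2173]] [0.64506074 0.143675  ]
top [ 0.64120475 -0.04118641]
```

```bash
python3 -m jog '[{"x":0.246,"y":-0.156,"z":0,"roll":-0.58,"fingers":0.2},{"x":0.246,"y":-0.156,"z":0,"roll":-0.58,"fingers":0.2},{"x":0.246,"y":-0.156,"z":0,"roll":-0.58,"fingers":0.2},{"x":0.246,"y":-0.156,"z":0,"roll":-0.58,"fingers":0.2},{"x":0.246,"y":-0.156,"z":0,"roll":-0.58,"fingers":0.2}]' >/dev/null
python3 -m jog '[{"x":0,"y":0,"z":0.05,"roll":-0.37,"fingers":0.2},{"x":0,"y":0,"z":0.1,"roll":-0.37,"fingers":0.2},{"x":0,"y":0,"z":0.1,"roll":-0.37,"fingers":0.2},{"x":0,"y":0,"z":0.1,"roll":-0.37,"fingers":0.2},{"x":0,"y":0,"z":0.1,"roll":-0.37,"fingers":0.2}]'
python3 w.py 14 batten; python3 -c "
from h import *
go(.6458,.146,.041,83)"
```

```text
time_s: 26.7
ee_pos: [0.6461, 0.1463, 0.1415]
ee_rot: [180.0, -0.0, 83.1]
wrist_force: [0.6, -0.0, 0.1]
grip_width: 0.429
grasp_force: 60.4
batten 0.79 px 255 229 rect 215 146 295 320 xy [0.641 0.102]
x -0.0005 y -0.0013 z 0.2029 roll 0.001 | yaw 83.0->83.0 j6 13
```

View pics/w14.png

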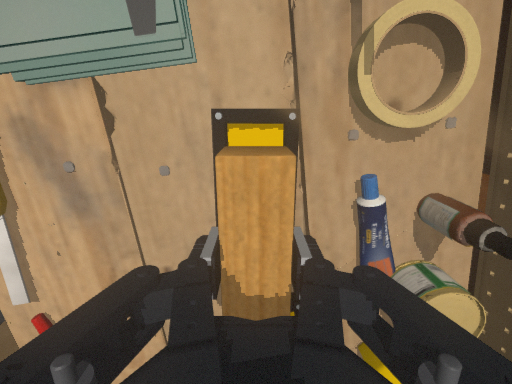

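```bash
python3 -m jog '[{"x":0,"y":0,"z":0.07,"roll":0,"fingers":0.2},{"x":0,"y":0,"z":0.13,"roll":0,"fingers":0.2},{"x":0,"y":0,"z":0.17,"roll":0,"fingers":0.2},{"x":0,"y":0,"z":0.19,"roll":0,"fingers":0.2},{"x":0,"y":0,"z":0.201,"roll":0,"fingers":0.2}]'
python3 -m jog '[{"x":0,"y":0,"z":0,"roll":0,"fingers":0.2},{"x":0,"y":0,"z":0.002,"roll":0,"fingers":0.2},{"x":0,"y":0,"z":0.002,"roll":0,"fingers":0.8},{"x":0,"y":0,"z":0.002,"roll":0,"fingers":0.8},{"x":0,"y":0,"z":0.002,"roll":0,"fingers":0.8}]'
python3 -m jog '[{"x":0,"y":0,"z":-0.04,"roll":0,"fingers":0.8},{"x":0,"y":0,"z":-0.12,"roll":0,"fingers":0.8},{"x":0,"y":0,"z":-0.2,"roll":0,"fingers":0.8},{"x":0,"y":0,"z":-0.28,"roll":0,"fingers":0.8},{"x":0,"y":0,"z":-0.32,"roll":0,"fingers":0.8}]'
python3 w.py 15 batten batten_nest; python3 - <<'E'
from h import *
print([ (np.round(np.array(d["rect"])),d["confidence"]) for d in spotter.boxes_of("wrist","bracket")])
im=cv2.imread("pics/w12.png")[150:240,110:210]; a=cv2.resize(im,(500,450),interpolation=cv2.INTER_CUBIC)
w=cv2.imread("pics/w15.png")[60:330,100:400]; b=cv2.resize(w,(300,270)); c=np.zeros((450,800,3),np.uint8); c[:,:500]=a; c[:270,500:]=b
cv2.imwrite("pics/mix.png",c); go(.497,.018,.19,60)
E
```

```text
time_s: 27.22
ee_pos: [0.6454, 0.146, 0.0408]
ee_rot: [-179.9, 0.0, 83.1]
wrist_force: [-14.3, -3.6, 32.6]
grip_width: 0.431
grasp_force: 64.3
time_s: 27.63
ee_pos: [0.6463, 0.1462, 0.0406]
ee_rot: [179.9, -0.0, 83.2]
wrist_force: [0.3, 0.3, 0.3]
grip_width: 0.8
grasp_force: 0.0
time_s: 28.05
ee_pos: [0.6475, 0.1464, 0.2062]
ee_rot: [179.5, -0.1, 83.2]
wrist_force: [1.4, 0.8, 0.2]
grip_width: 0.799
grasp_force: 0.0
batten 0.64 px 253 177 rect 236 130 271 227 xy [0.647 0.142]
batten_nest 0.73 px 251 163 rect 219 110 287 232 xy [0.646 0.16 ]
[]
x -0.2896 y -0.2652 z 0.0203 roll 0.387 | yaw 83.2->60.0 j6 13
```

View pics/mix.png

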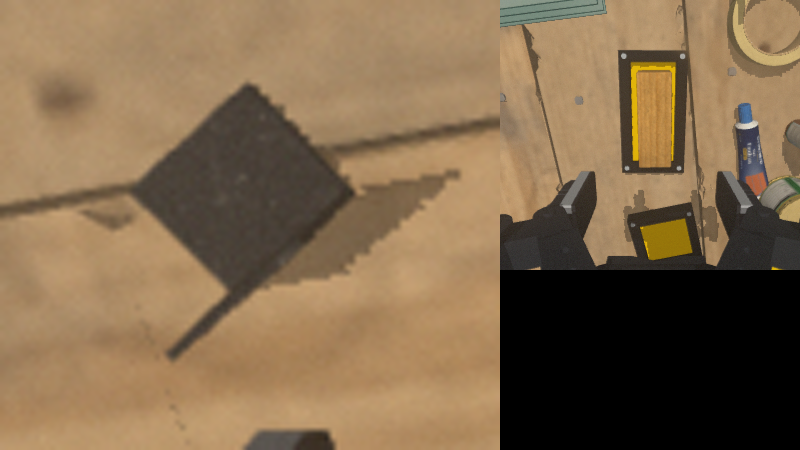

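```bash
python3 - <<'E'
from h import *; import pickle
m,D=pickle.load(open("w12.pkl","rb"))
C={"T":(160,167),"L":(136.6,187.6),"R":(181,188),"B":(157,209)}
q={k:onplane(m,v,.002)[:2] for k,v in C.items()}
for k in q: print(k,np.round(q[k],4))
c=sum(q.values())/4
ex=((q["T"]+q["L"])-(q["R"]+q["B"]))/2; ey=(q["L"]+q["B"]-q["T"]-q["R"])/2
print(c,np.linalg.norm(ex),np.linalg.norm(ey),np.degrees(np.arctan2(ex[1],ex[0])),np.degrees(np.arctan2(ey[1],ey[0])))
yaw=np.arctan2(ex[1],ex[0])
R=np.array([[np.cos(yaw),-np.sin(yaw)],[np.sin(yaw),np.cos(yaw)]])
im=cv2.resize(cv2.imread("pics/w12.png")[150:240,110:210],(800,720),interpolation=cv2.INTER_CUBIC)
for p in [(-24,-26,42),(-24,15,42),(-9,-26,42),(-9,15,42),(-24,-26,0),(-24,26,0),(24,26,0)]:
    w=np.array([*(c+R@np.array(p[:2])/1000),p[2]/1000]); u=proj(m,w[None])[0]; print(p,np.round((u-[110,150])*5))
g=c+R@np.array([-.0165,-.005]); print("grasp",g,"yaw",np.degrees(yaw),"w",np.degrees(yaw)+90)
E
```

```text
T [0.5275 0.0101]
L [0.5076 0.0456]
R [ 0.4976 -0.0082]
B [0.4761 0.0287]
[0.50218952 0.01905647] 0.03541069329366935 0.04167033554835046 29.808258674743968 119.77959054114785
(-24, -26, 42) [342. 249.]
(-24, 15, 42) [211. 360.]
(-9, -26, 42) [293. 198.]
(-9, 15, 42) [161. 312.]
(-24, -26, 0) [389. 195.]
(-24, 26, 0) [242. 321.]
(24, 26, 0) [103. 182.]
grasp [0.49035807 0.00651587] yaw 29.808258674743968 w 119.80825867474397
```

```bash
python3 -m jog '[{"x":-0.29,"y":-0.265,"z":0,"roll":-0.57,"fingers":0.8},{"x":-0.29,"y":-0.265,"z":0,"roll":-0.57,"fingers":0.8},{"x":-0.29,"y":-0.265,"z":0,"roll":-0.57,"fingers":0.8},{"x":-0.29,"y":-0.265,"z":0,"roll":-0.57,"fingers":0.8},{"x":-0.29,"y":-0.265,"z":0,"roll":-0.57,"fingers":0.8}]'
python3 -m jog '[{"x":0,"y":0,"z":0.07,"roll":0,"fingers":0.8},{"x":0,"y":0,"z":0.14,"roll":0,"fingers":0.8},{"x":0,"y":0,"z":0.16,"roll":0,"fingers":0.8},{"x":0,"y":0,"z":0.16,"roll":0,"fingers":0.8}]'
python3 w.py 16 bracket
python3 - <<'E'
from h import *
go(.4904,.0065,.05,120)
im=cv2.imread("pics/w16.png")[110:260,160:360]; cv2.imwrite("pics/w16c.png",cv2.resize(im,(800,600),interpolation=cv2.INTER_CUBIC))
E
```

```text
time_s: 28.67
ee_pos: [0.4933, 0.0165, 0.1976]
ee_rot: [-179.7, -0.2, 117.8]
wrist_force: [-0.1, -0.4, -0.5]
grip_width: 0.798
grasp_force: 0.0
time_s: 29.0
ee_pos: [0.4938, 0.0179, 0.1156]
ee_rot: [-179.6, -0.3, 117.4]
wrist_force: [-0.9, 0.5, -0.3]
grip_width: 0.796
grasp_force: 0.0
bracket 0.57 px 262 196 rect 241 173 285 235 xy [0.5   0.021]
x -0.0144 y -0.0214 z 0.1378 roll -0.043 | yaw 117.4->120.0 j6 -34
```

View pics/w16c.png

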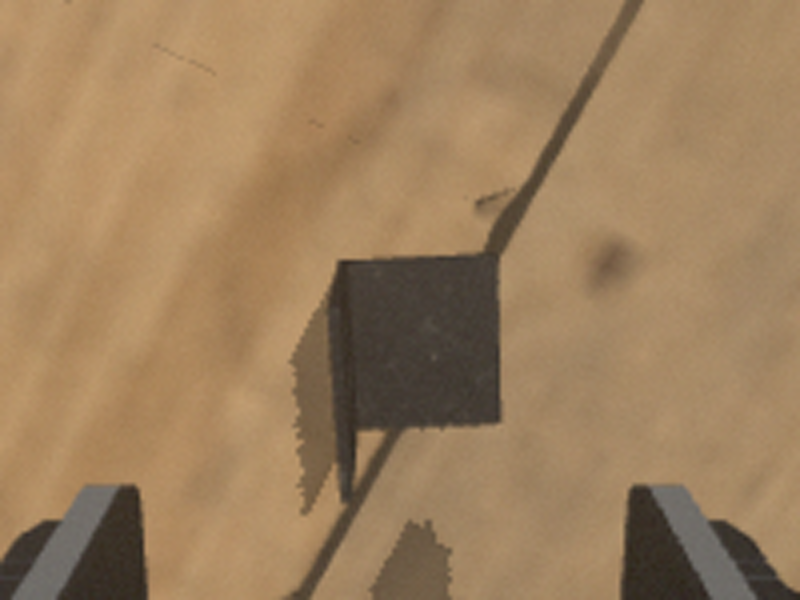

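```bash
python3 - <<'E'
from h import *; import pickle
m2,_=pickle.load(open("w16.pkl","rb")); m1,_=pickle.load(open("w12.pkl","rb"))
f=lambda u,v:(160+u/4,110+v/4)
A={"TL":f(340,260),"TR":f(497,253),"BR":f(500,422),"BL":f(355,430),"tip":f(345,502)}
# w12 correspondences: leg on lower-right edge: TL<->R?, TR<->T, BR<->L, BL<->B, tip<->tip
Bp={"TL":(181,188),"TR":(160,167),"BR":(136.6,187.6),"BL":(157,209),"tip":(144,221.5)}
for k in A:
    o1,d1=ray(m1,Bp[k]); o2,d2=ray(m2,A[k])
    t=np.linalg.lstsq(np.c_[d1,-d2],o2-o1,rcond=None)[0]; p=(o1+d1*t[0]+o2+d2*t[1])/2
    print(k,np.round(p,4),"gap",round(np.linalg.norm(o1+d1*t[0]-o2-d2*t[1]),4),"z0:",np.round(onplane(m2,A[k],.002)[:2],4))
E
```

```text
TL [ 0.4814  0.0145 -0.0662] gap 0.0015 z0: [0.4767 0.0293]
TR [ 0.5197  0.0372 -0.0647] gap 0.0025 z0: [0.5081 0.0476]
BR [0.5165 0.0239 0.0452] gap 0.0012 z0: [0.5291 0.0114]
BL [0.4907 0.0091 0.0466] gap 0.0032 z0: [ 0.4989 -0.0067]
tip [0.4902 0.0095 0.0802] gap 0.0026 z0: [ 0.5054 -0.0249]
```

```bash
python3 - <<'E'
from h import *; import pickle
m2,_=pickle.load(open("w16.pkl","rb")); m1,_=pickle.load(open("w12.pkl","rb"))
f=lambda u,v:(160+u/4,110+v/4)
yaw=np.radians(30.2);c,s=np.cos(yaw),np.sin(yaw);R=np.array([[c,-s],[s,c]])
C=np.array([.5027,.0204])
loc=lambda p:np.round((R.T@(p[:2]-C))*1000,1)
for k,u in dict(TL=(340,260),TR=(497,253),BR=(500,422),BL=(355,430),legL=(330,300)).items(): print(k,loc(onplane(m2,f(*u),.002)))
for z in(.02,.03,.042): print(z,"w16 tip",loc(onplane(m2,f(345,502),z)),"legL",loc(onplane(m2,f(330,310),z)),"w12 tip",loc(onplane(m1,(144,221.5),z)))
a=cv2.imread("pics/scene0.png")[205:260,265:310]
b=cv2.imread("pics/top0.png")[205:240,215:260]
cv2.imwrite("pics/br.png",np.hstack([cv2.resize(a,(450,550),interpolation=cv2.INTER_CUBIC),np.pad(cv2.resize(b,(350,272),interpolation=cv2.INTER_CUBIC),((0,278),(0,0),(0,0)))]))
E
```

```text
TL [-18.   20.8]
TR [18.3 20.8]
BR [ 18.3 -21. ]
BL [-16.9 -21.5]
legL [-20.9  11.4]
0.02 w16 tip [-19.2 -31.9] legL [-19.8  13.8] w12 tip [-19.4  34.4]
0.03 w16 tip [-18.5 -27.1] legL [-19.   16.5] w12 tip [-19.1  28.2]
0.042 w16 tip [-17.6 -21.4] legL [-18.1  19.8] w12 tip [-18.7  20.7]
```

View pics/br.png

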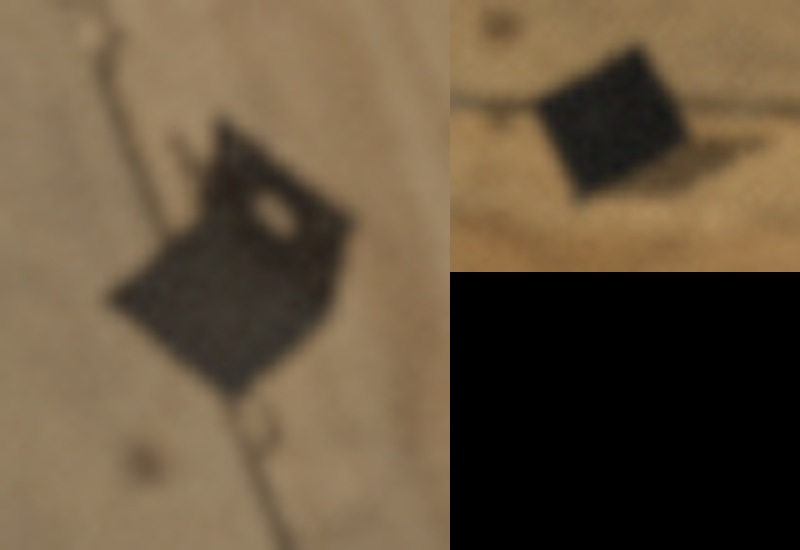

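Bracket seen square-on: base about 37×42 mm at yaw 30°, thin leg on its −x side. Its bounding box of 48×51 means the listed frame is turned about 16° to the visible base. I'll grasp at the leg middle, and the closed width will tell me more.

```bash
python3 -c "
from h import *
go(.488,.0117,.034,120.2)"
```

```text
x -0.0030 y -0.0209 z 0.1698 roll -0.046 | yaw 117.4->120.2 j6 -34
```

```bash
python3 -m jog '[{"x":-0.003,"y":-0.021,"z":0,"roll":-0.046,"fingers":0.6},{"x":-0.003,"y":-0.021,"z":0.06,"roll":-0.046,"fingers":0.6},{"x":-0.003,"y":-0.021,"z":0.12,"roll":-0.046,"fingers":0.6},{"x":-0.003,"y":-0.021,"z":0.15,"roll":-0.046,"fingers":0.6},{"x":-0.003,"y":-0.021,"z":0.17,"roll":-0.046,"fingers":0.6}]'
python3 -m jog '[{"x":0,"y":0,"z":0,"roll":0,"fingers":0.6},{"x":0,"y":0,"z":0,"roll":0,"fingers":0.0},{"x":0,"y":0,"z":0,"roll":0,"fingers":0.0},{"x":0,"y":0,"z":0,"roll":0,"fingers":0.0},{"x":0,"y":0,"z":0,"roll":0,"fingers":0.0}]'
python3 -m jog '[{"x":0,"y":0,"z":0,"roll":0,"fingers":0},{"x":0,"y":0,"z":0,"roll":0,"fingers":0.0},{"x":0,"y":0,"z":0,"roll":0,"fingers":0.0},{"x":0,"y":0,"z":0,"roll":0,"fingers":0.0},{"x":0,"y":0,"z":0,"roll":0,"fingers":0.0}]'
```

```text
time_s: 29.52
ee_pos: [0.4884, 0.0118, 0.0339]
ee_rot: [-180.0, -0.0, 120.2]
wrist_force: [-0.2, 0.0, -0.1]
grip_width: 0.6
grasp_force: 0.0
time_s: 29.93
ee_pos: [0.4892, 0.0116, 0.0358]
ee_rot: [179.9, 0.1, 120.2]
wrist_force: [0.4, 0.6, -0.3]
grip_width: 0.036
grasp_force: 0.0
time_s: 30.35
ee_pos: [0.4892, 0.0116, 0.036]
ee_rot: [179.9, 0.1, 120.2]
wrist_force: [-1.3, -1.1, 6.3]
grip_width: 0.013
grasp_force: 58.9
```

The closed width (about 1 mm) shows a thin plate, now flush with the pads. Lift and carry to the square pocket.

```bash
python3 -m jog '[{"x":0,"y":0,"z":-0.04,"roll":0,"fingers":0},{"x":0,"y":0,"z":-0.1,"roll":0,"fingers":0},{"x":0,"y":0,"z":-0.17,"roll":0,"fingers":0},{"x":0,"y":0,"z":-0.2,"roll":0,"fingers":0},{"x":0,"y":0,"z":-0.2,"roll":0,"fingers":0}]'
python3 -c "
from h import *
go(.625,-.0442,.136,104)"
```

```text
time_s: 30.77
ee_pos: [0.4908, 0.0114, 0.1389]
ee_rot: [179.6, 0.3, 120.2]
wrist_force: [0.4, -1.0, -1.0]
grip_width: 0.013
grasp_force: 58.2
x -0.2311 y 0.1761 z 0.0058 roll 0.270 | yaw 120.2->104.0 j6 -38
```

```bash
python3 -m jog '[{"x":-0.231,"y":0.176,"z":0,"roll":0.27,"fingers":0},{"x":-0.231,"y":0.176,"z":0,"roll":0.27,"fingers":0},{"x":-0.231,"y":0.176,"z":0,"roll":0.27,"fingers":0},{"x":-0.231,"y":0.176,"z":0,"roll":0.27,"fingers":0},{"x":-0.231,"y":0.176,"z":0,"roll":0.27,"fingers":0}]' >/dev/null
python3 -m jog '[{"x":0,"y":0,"z":0.05,"roll":0,"fingers":0},{"x":0,"y":0,"z":0.09,"roll":0,"fingers":0},{"x":0,"y":0,"z":0.1,"roll":0,"fingers":0},{"x":0,"y":0,"z":0.1,"roll":0,"fingers":0}]'
python3 w.py 17 bracket bracket_nest
python3 -c "
from h import *
go(.625,-.0442,.044,104)
im=cv2.imread('pics/w17.png')[100:300,130:397]; cv2.imwrite('pics/w17c.png',cv2.resize(im,(800,600),interpolation=cv2.INTER_CUBIC))"
```

```text
time_s: 31.52
ee_pos: [0.6207, -0.0434, 0.0823]
ee_rot: [-179.7, -0.1, 104.0]
wrist_force: [0.0, -0.2, -0.2]
grip_width: 0.012
grasp_force: 58.3
bracket 0.95 px 284 222 rect 253 195 311 293 xy [ 0.646 -0.049]
bracket_nest 0.7 px 289 193 rect 219 142 357 268 xy [ 0.644 -0.025]
x -0.0015 y 0.0035 z 0.0838 roll 0.000 | yaw 104.0->104.0 j6 -25
```

View pics/w17c.png

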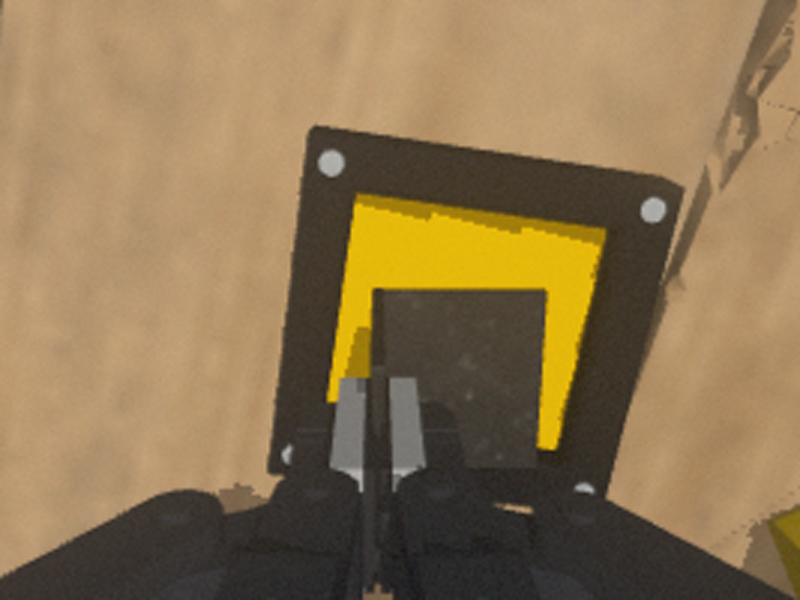

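```bash
python3 - <<'E'
from h import *; import pickle
m,_=pickle.load(open("w17.pkl","rb")); f=lambda u,v:(130+u/3,100+v/3)
q=np.array([onplane(m,f(*u),.018)[:2] for u in((331,163),(653,210),(584,492),(287,457))]); print(np.round(q,4).tolist(),q.mean(0)); d=q[1]-q[0]; print(np.degrees(np.arctan2(d[1],d[0])))
z=.0823+.002-.036+.002
P=[onplane(m,f(*u),z)[:2] for u in((547,290),(538,467),(374,289))]; print(P)
print("centre",(P[1]+P[2])/2)
E
```

```text
[[0.5996, -0.003], [0.6783, 0.0049], [0.6864, -0.0733], [0.606, -0.0827]] [ 0.64260698 -0.03852192]
5.716578849387482
[array([ 0.65012378, -0.01271271]), array([ 0.66061205, -0.0527355 ]), array([ 0.6151303, -0.0212788])]
centre [ 0.63787118 -0.03700715]
```

```bash
python3 -m jog '[{"x":-0.006,"y":0.0075,"z":0.01,"roll":0,"fingers":0},{"x":-0.006,"y":0.0075,"z":0.03,"roll":0,"fingers":0},{"x":-0.006,"y":0.0075,"z":0.05,"roll":0,"fingers":0},{"x":-0.006,"y":0.0075,"z":0.068,"roll":0,"fingers":0},{"x":-0.006,"y":0.0075,"z":0.076,"roll":0,"fingers":0}]'
python3 -m jog '[{"x":0,"y":0,"z":0.002,"roll":0,"fingers":0},{"x":0,"y":0,"z":0.004,"roll":0,"fingers":0},{"x":0,"y":0,"z":0.006,"roll":0,"fingers":0},{"x":0,"y":0,"z":0.006,"roll":0,"fingers":0}]'
```

```text
time_s: 32.08
ee_pos: [0.6259, -0.0457, 0.0446]
ee_rot: [-179.8, -0.1, 104.0]
wrist_force: [-0.5, -0.0, -1.0]
grip_width: 0.013
grasp_force: 58.3
time_s: 32.42
ee_pos: [0.6273, -0.046, 0.0441]
ee_rot: [180.0, 0.0, 104.0]
wrist_force: [-0.1, -0.6, -0.8]
grip_width: 0.015
grasp_force: 58.4
```

```bash
python3 -m jog '[{"x":0,"y":0,"z":0.002,"roll":0,"fingers":0},{"x":0,"y":0,"z":0.003,"roll":0,"fingers":0},{"x":0,"y":0,"z":0.003,"roll":0,"fingers":0}]'
python3 -m jog '[{"x":0,"y":0,"z":0,"roll":0,"fingers":0.45},{"x":0,"y":0,"z":0,"roll":0,"fingers":0.45},{"x":0,"y":0,"z":0,"roll":0,"fingers":0.45},{"x":0,"y":0,"z":0,"roll":0,"fingers":0.45}]'
python3 -m jog '[{"x":0,"y":0,"z":-0.04,"roll":0,"fingers":0.45},{"x":0,"y":0,"z":-0.1,"roll":0,"fingers":0.45},{"x":0,"y":0,"z":-0.18,"roll":0,"fingers":0.45},{"x":0,"y":0,"z":-0.26,"roll":0,"fingers":0.45},{"x":0,"y":0,"z":-0.34,"roll":0,"fingers":0.45}]'
python3 w.py 18 bracket bracket_nest batten
python3 -c "
from h import *
im=cv2.imread('pics/w18.png'); c=np.zeros((450,800,3),np.uint8); c[:384,:512]=im
c[:288,512:]=cv2.resize(im[120:240,210:330],(288,288),interpolation=cv2.INTER_CUBIC); cv2.imwrite('pics/w18c.png',c)"
```

```text
time_s: 32.67
ee_pos: [0.6274, -0.046, 0.044]
ee_rot: [179.9, 0.0, 104.0]
wrist_force: [-2.8, 0.5, 8.3]
grip_width: 0.009
grasp_force: 59.7
time_s: 33.0
ee_pos: [0.627, -0.0459, 0.0422]
ee_rot: [180.0, -0.0, 104.0]
wrist_force: [0.1, -1.0, -0.3]
grip_width: 0.447
grasp_force: 0.0
time_s: 33.42
ee_pos: [0.6266, -0.0459, 0.2138]
ee_rot: [-180.0, -0.0, 104.0]
wrist_force: [1.0, 0.2, -0.9]
grip_width: 0.446
grasp_force: 0.0
bracket 0.73 px 270 172 rect 256 156 284 188 xy [ 0.645 -0.041]
bracket_nest 0.84 px 269 168 rect 230 128 311 210 xy [ 0.642 -0.036]
bracket_nest 0.39 px 311 30 rect 282 0 344 66 xy [0.648 0.125]
batten 0.92 px 311 30 rect 283 0 343 67 xy [0.648 0.124]
batten 0.67 px 250 281 rect 216 268 272 313 xy [ 0.658 -0.203]
```

View pics/w18c.png

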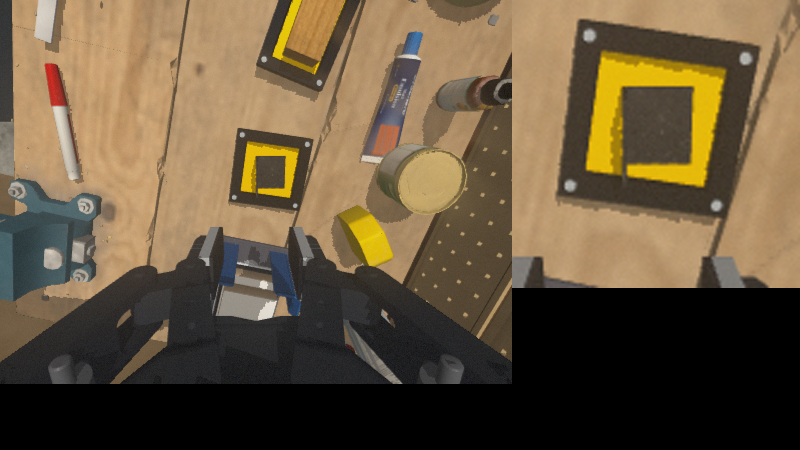

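```bash
python3 -c "
from bench import job
print(job.hand_in())"
```

```text
the job is handed in; nothing more can be done
None
```

The job is handed in with no verdict returned: both panels are in the magazine (short on top), the batten is in the long pocket, and the bracket stands in the square pocket, its visible base turned about 8° from square on purpose because its listed axes sit about 16° off its visible edges; the chisel and tape measure were not touched, but I viewed 16 pictures against the limit of 14.

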